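Re-aim the beaker arm of a swivel stand

ROBOT

A 6-joint arm with a two-finger parallel gripper is mounted at the origin on a cart in front of the work surface, level with it; the furniture and walls round the work are solid. World frame = base frame: x ahead of the robot, y to its left, z up, the work surface at z = 0. Lengths are in m, angles in rad, forces in N, time in s.
With the tool pointing down it reaches from about 0.25 to 0.725 m from the base axis. Payload 4 kg.
Tool frame: the origin (TCP) lies at the very end of the fingers, on their centre line; the grasp point (between the pads) lies 19 mm behind it; z points along the fingers, y is the direction in which the jaws open and shut (so a half turn about z gives the same grasp; the last joint's range is limited). The gripper opens to 85 mm and grips with 20 to 120 N. Pads are 22 mm wide; open, the fingers measure 114 mm over their backs; the gripper's body (76 mm by 85 mm) begins 54 mm behind the grasp point. The pads swing forward as they close: fully open they stand 13 mm farther back than shut.
Start: joints at [1.228, 0.241, 0.005, 1.335, 0, 1.571], TCP at [0.168, 0.471, 0.231] pointing down, gripper open.
Joint ranges: [-2.72, 2.72], [-1.05, 1.87], [-1.09, 1.28], [-1.99, 2.15], [-1.42, 1.44], [-3.14, 3.14]. Speed limits (rad/s): [2.79, 2.79, 3.14, 3.14, 3.14, 3.14].

INTERFACE

Orientations are given as a unit quaternion [x, y, z, w].
In Python, from workcell import bot, camera gives the robot as it stands. The module is installed in compiled form; this text tells all that it offers.
- The arm moves only by the tool send_rows, never from a script. Its argument "deltas" is a list of rows, each an object with "grip": the opening, from 0 (shut) to 1 (fully open); "translation": the shift along the tool's x, y, z in m, a list of three; "twist": the turn, a rotation vector about the tool's x, y, z in degrees, a list of three. A call has 1 to 5 rows; each row is the pose to reach, as a shift and turn from the pose measured when the call began, along the tool's axes at that moment; what a row does not reach only later rows make up. A row lasts 1/8 s, in which the tool goes at most 62.5 mm and 10.7 degrees, less where a joint would pass 70% of its speed; a pose out of reach is approached as far as the arm can. A call with a gripper value outside its range is refused whole. The fingers move at their own pace and stop on an object; the grip force is fixed at half the most. Time passes only in rows, so rows that repeat a pose let the fingers close. It gives the time, the measured TCP pose, the force and the opening at its end, in the units of the state.
- bot.get_obs(): the state, without advancing time (a new reading comes with each control period).
- camera(name): name is "side" or "top" or "wrist"; returns a dict with "color" (400x640x3 uint8, blue, green, red), "intrinsics" (3x3 intrinsics, pixels), "k1" (the pictures are not rectified: a ray, as slopes to the right and down, at radius r is drawn at 1 + k1 r^2 times it, then the intrinsics apply), "xyz" and "rotation" of the camera in the world. Camera axes: x right, y down, z forward; pixel columns grow to the right and rows downward; lengths in m; the calibration is good to about 2 mm. A picture is of the moment at which its call begins. There is no depth.
- bot.job_done(): hands the job in, once; it reports no verdict.
The state is a dict: "clock": time; "joint_pos": joint angles; "joint_vel": joint speeds; "tau": joint torques, N m; "eef_pos": TCP position; "tool_rot": TCP orientation; "ft_force": force on the tool from outside, world axes, zero at the start; "ft_torque": the same for the moment, N m; "grip_width": finger opening in m.
Only numpy, scipy, OpenCV 4.12 (cv2) and the standard library are available. Lean on these libraries where they do the work, as an engineer would, in place of code of your own. Each camera call takes 0.05 s, during which the arm holds its last target.

TASK

On the swivel sample stand, back off the orange-handled clamp lever (counter-clockwise seen from above) until the clamp lets go, swing the beaker arm by its black post until the white pointer stands at the red set mark, then turn the lever clockwise until the clamp is firmly tight again, by feel and without forcing it. Leave the other things on the bench where they are.

Things in the scene. Friction and masses are not known exactly. Their poses are not given: they have to be found in the camera images.
- stand: round grey base plate, 196 mm across, 12 mm thick, screwed to the bench; origin: centre of its underside, on the vertical pivot axis of the arm. At yaw 0 the arm points roughly to +x, pointer and white scale (a stroke every 10 degrees) lie on the +y side, the clamp bracket (32 mm wide, top 57 mm above the bench) on the -y side.
- swing_head: turning part: 104 mm clamp ring, flat arm (top 33 mm above the bench) with the black post, and at 130 mm from the pivot a 59 mm cup with a fixed beaker (rim 93 mm up). Origin as the stand's, x along the arm. Turns 0.75 rad either way from the stand's x; unclamped it takes about 2 N at the post and stays where left. The target lies 0.55 to 1.2 rad clockwise of its start.
- head_post (a point): black upright hand post on the arm, 13 mm thick with a 17 mm head, 76 mm from the pivot, free from 33 to 102 mm above the bench; this point lies on its axis, 86 mm above the bench
- pointer_tip (a point): tip of the white pointer, fixed to the turning part 90 degrees counter-clockwise of the arm, 80 mm from the pivot; its x axis is parallel to the arm
- mark_tip (a point): inner tip of the red set mark, a 12 mm wide tab clipped firmly on the rim of the plate, 86 mm from the pivot. The pointer stands at the mark when both have the same bearing from the pivot; then the x axes of pointer_tip and mark_tip are parallel
- lever_post (a point): orange upright handle at the end of the clamp lever, 13 mm thick with a 17 mm head, free above the lever from 76 to 106 mm above the bench; this point lies on its axis, 92 mm above the bench, 70 mm from the lever's turning axis
- lever_hub (a point): point on the clamp lever's vertical turning axis, 92 mm above the bench, 42 mm from the pivot on the stand's -y side. Hub and lever arm reach up to 76 mm above the bench.
- clamp_lever: black clamp lever with the orange handle; origin on its turning axis, 58 mm above the bench. At the loose end stop it points 64 degrees clockwise of the stand's x; turning clockwise from there tightens, 1.85 rad in all. It starts about 0.7 rad from that stop; 0.4 rad of loosening always frees the arm. It stays where left, but let go tight it springs back up to 0.25 rad and is still tight.
- clamp_shoe: 16 mm brass shoe, pressed on the ring by the lever. The ring is worn: the lever angle where the shoe bites varies with the arm's angle and must be felt. The free lever takes 7 N at its post to keep it moving (a tool at rest feels up to 4 N less); past the bite this grows by some 30 N per rad. Over 30 N at the shoe is tight; aim at 15 to 17 N at the moving post; 21 N (200 N at the shoe) spoils it.
- hdpe_bottle: small white plastic bottle, 50 mm wide, 124 mm high, standing loose; bystander; origin: centre of its underside
- timer: white bench timer with coloured keys, 58 x 62 x 16 mm, lying loose; bystander; origin: centre of its underside
- marker_black: white felt marker with a black cap, 139 mm long, 13 mm thick, lying loose; bystander; origin: centre of its underside

How it is judged:
On the way, in this order (a step that is already met when the one before it is completed fails the run):
1. the clamp is loosened: the shoe no longer presses on the ring (contact force between clamp_shoe and swing_head below 2 N), for 0.2 s.
2. with the clamp loose, the pointer is brought to within 0.05 rad of the red mark (contact force between clamp_shoe and swing_head below 2 N and angle between the x axis of pointer_tip and the x axis of mark_tip, either way round below 0.05 rad), for 0.2 s.
At the end, for the whole second after the job is handed in: the pointer stands within 0.05 rad (about 3 degrees) of the red mark, the arm at rest, and the clamp is tight: the shoe presses on the ring with more than 30 N (angle between the x axis of pointer_tip and the x axis of mark_tip, either way round below 0.05 rad and contact force between clamp_shoe and swing_head above 30 N and angular speed of swing_head below 0.05 rad/s); the robot touches nothing.
It fails at once if the clamp is overtightened (more than 200 N at the shoe) (contact force between clamp_shoe and swing_head above 200 N).
It fails at once if the arm is forced round while clamped (contact force between clamp_shoe and swing_head above 20 N and angular speed of swing_head above 0.25 rad/s).
It fails at once if a loose bystander is shifted by more than 30 mm (distance of any of hdpe_bottle, timer, marker_black from where it was at the start of the episode above 0.03 m).
It also fails if it takes over 72 s, if anything falls off the work surface, if the arm or the gripper's body presses on something with over 40 N, if the wrist force passes 120 N, or if a joint passes its speed limit or range.

## Working session

There is one attempt and no reset: what is moved stays moved. The work goes in short steps, Python scripts to look and compute and a tool call to move; the robot and the scene stay as the last step left them, time stands still between calls to the robot, and variables do not carry over. Pictures are saved under pics/ and viewed, and the job is handed in when it is done.

Besides the shell and the picture viewer there is one more tool, called as name(argument=value, ...), one argument or row to a line, values as JSON. send_rows: Moves the arm, as the interface text tells. Its arguments: {"type":"object","properties":{"deltas":{"type":"array","items":{"type":"object","properties":{"grip":{"type":"number"},"translation":{"type":"array","items":{"type":"number"}},"twist":{"type":"array","items":{"type":"number"}}}}}},"required":["deltas"]}

```bash
ls; mkdir -p pics; python3 - <<'E'
from workcell import bot,camera
import cv2
o=bot.get_obs()
for k,v in o.items(): print(k,v)
for n in ["side","top","wrist"]:
    c=camera(n); cv2.imwrite(f"pics/{n}0.png",c["color"]); print(n,c["intrinsics"],c["k1"],c["xyz"],c["rotation"])
E
```

```text
pics
clock 0.0
joint_pos [ 1.22799214e+00  2.41409491e-01  3.68984624e-03  1.33519979e+00
 -4.88151099e-07  1.57080532e+00]
joint_vel [-0.00145328 -0.0003378  -0.00032503  0.00071982  0.00039474 -0.0013685 ]
tau [ 7.80418650e-04 -3.72317111e+01  2.52408242e+01  1.71011098e-02
  9.82129791e-05 -3.06879492e-06]
eef_pos [0.16784666 0.47029647 0.23040159]
tool_rot [ 1.70568395e-01  9.85345267e-01 -1.04604004e-03 -1.80817585e-04]
ft_force [ 0.2966595  -0.04506711 -0.58539027]
ft_torque [ 0.01719944 -0.02314626 -0.0070992 ]
grip_width 0.08543510456122942
side [[466.17040381   0.         314.17755844]
 [  0.         466.17040381 199.20688879]
 [  0.           0.           1.        ]] 0.030079180282544173 [ 0.15022332 -0.8229606   0.90713224] [ 0.88884015 -0.19512625  0.08295674 -0.40621068]
top [[363.49908551   0.         316.28681526]
 [  0.         363.49908551 195.93409281]
 [  0.           0.           1.        ]] -0.007474818307992512 [0.39542174 0.0260535  0.91898134] [ 0.70518586 -0.70427858  0.05037487 -0.06455192]
wrist [[329.52516602   0.         316.83801204]
 [  0.         329.52516602 201.68741174]
 [  0.           0.           1.        ]] -0.06590195635384921 [0.10087696 0.4948356  0.37339429] [0.80908506 0.57059234 0.07987345 0.11587054]
```

View pics/side0.png

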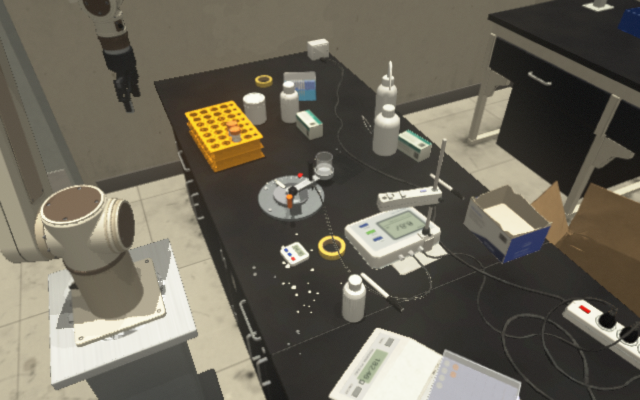

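View pics/top0.png

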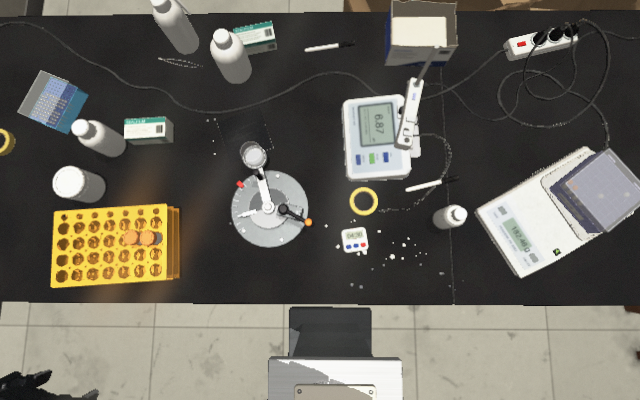

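View pics/wrist0.png

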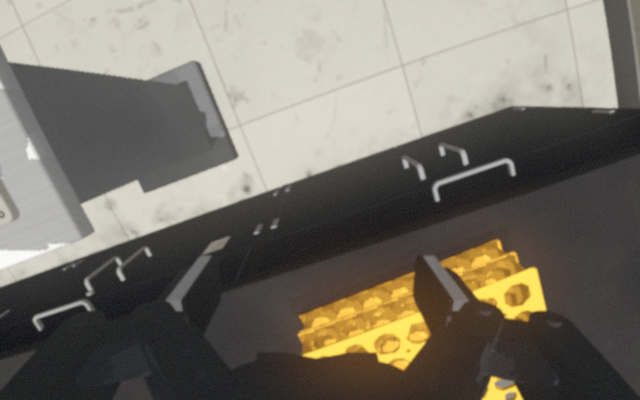

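```bash
cat > h.py <<'E'
import numpy as np,cv2
from scipy.spatial.transform import Rotation as R
def ray(c,uv):
    K=c["intrinsics"];d=np.array([(uv[0]-K[0,2])/K[0,0],(uv[1]-K[1,2])/K[1,1]])
    s=d.copy()
    for _ in range(20): s=d/(1+c["k1"]*(s@s))
    v=R.from_quat(c["rotation"]).apply([s[0],s[1],1.]); return np.array(c["xyz"]),v
def onz(c,uv,z):
    p,v=ray(c,uv); return p+v*(z-p[2])/v[2]
def tri(ca,ua,cb,ub):
    p,v=ray(ca,ua);q,w=ray(cb,ub)
    t=np.linalg.lstsq(np.c_[v,-w],q-p,rcond=None)[0]
    a=p+v*t[0];b=q+w*t[1];return (a+b)/2,np.linalg.norm(a-b)
def proj(c,P):
    x=R.from_quat(c["rotation"]).inv().apply(np.array(P)-c["xyz"]);s=x[:2]/x[2];s=s*(1+c["k1"]*(s@s))
    return s*c["intrinsics"][0,0]+c["intrinsics"][:2,2]
def crop(c,x0,y0,w,h,f,name):
    cv2.imwrite(name,cv2.resize(c["color"][y0:y0+h,x0:x0+w],None,fx=f,fy=f,interpolation=cv2.INTER_CUBIC))
E
python3 - <<'E'
from h import *
from workcell import camera
t=camera("top");s=camera("side")
crop(t,220,130,110,125,5,"pics/t1.png" ) if 0 else crop(t,220,130,110,120,5,"pics/t1.png")
crop(s,245,140,110,85,7,"pics/s1.png")
E
```

```text
(no output)
```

View pics/t1.png

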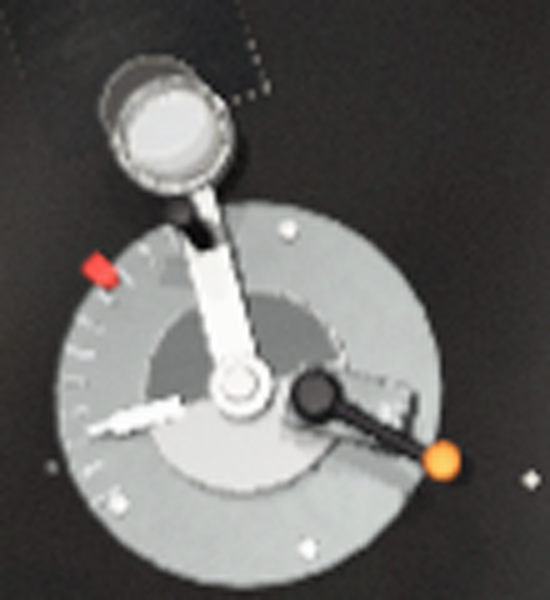

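View pics/s1.png

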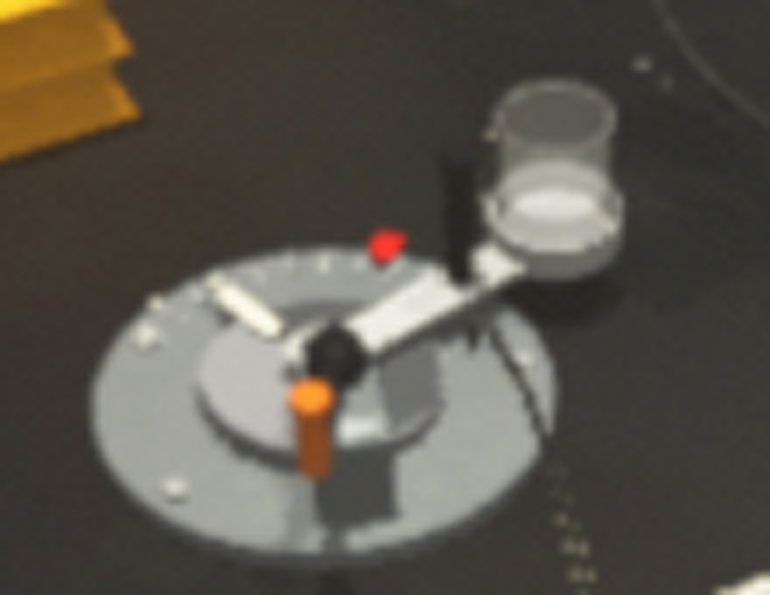

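```bash
cat > meas.py <<'E'
from h import *
def go(t,s):
    hs=cv2.cvtColor(t["color"],cv2.COLOR_BGR2HSV)
    def cen(c,lo,hi,box):
        h=cv2.inRange(cv2.cvtColor(c["color"],cv2.COLOR_BGR2HSV),lo,hi);m=np.zeros_like(h);x,y,w,hh=box;m[y:y+hh,x:x+w]=h[y:y+hh,x:x+w]
        ys,xs=np.nonzero(m);return np.array([xs.mean(),ys.mean()]),len(xs),m
    o_t,n,_=cen(t,(8,150,130),(22,255,255),(285,205,40,40));print("orange top",o_t,n,onz(t,o_t,.106))
    r_t,n,_=cen(t,(0,150,100),(6,255,255),(225,160,40,60));print("red top",r_t,n,onz(t,r_t,.014))
    r_s,n,_=cen(s,(0,150,120),(6,255,255),(285,160,40,40));print("red side",r_s,n,tri(t,r_t,s,r_s),onz(s,r_s,.014))
    g=cv2.inRange(cv2.cvtColor(t["color"],cv2.COLOR_BGR2GRAY),75,255);m=np.zeros_like(g);m[160:255,225:312]=g[160:255,225:312]
    m=cv2.morphologyEx(m,cv2.MORPH_OPEN,np.ones((9,9)))
    cs,_=cv2.findContours(m,0,1);c=max(cs,key=cv2.contourArea)
    P=np.array([onz(t,p[0],.012)[:2] for p in c])
    ce=np.array([.38,.14])
    from scipy.optimize import least_squares
    f=least_squares(lambda x:np.hypot(*(P-x[:2]).T)-x[2],[*P.mean(0),.098],loss="soft_l1",f_scale=.002)
    print("plate",f.x, np.median(abs(f.fun)));return f.x,onz(t,r_t,.014)
E
python3 - <<'E'
from meas import *
from workcell import camera
t=camera("top");s=camera("side")
pl,red=go(t,s)
T=lambda x,y:np.array([220+x/5-.4,130+y/5-.4]); S=lambda x,y:np.array([245+x/7-.43,140+y/7-.43])
b=lambda p:np.arctan2(p[1]-pl[1],p[0]-pl[0])
print("red bear",b(red),np.hypot(*(red[:2]-pl[:2])))
ptr=onz(t,T(91,432),.03)
print("ptr",ptr,b(ptr),np.hypot(*(ptr[:2]-pl[:2])),tri(t,T(91,432),s,S(208,278)))
cup=tri(t,T(175,137),s,S(556,112)); print("beaker rim",cup, b(onz(t,T(175,137),.093)))
print("hub",onz(t,T(316,395),.076))
print("screw centre",onz(t,T(238,384),.04))
print("post head",tri(t,T(180,217),s,S(458,162)),onz(t,T(180,217),.102), "foot",onz(t,T(205,243),.033))
print("orange",tri(t,T(442,460),s,S(310,398)))
E
```

```text
orange top [307.91489362 221.72340426] 47 [0.47030612 0.06120812 0.106     ]
red top [239.24242424 183.63636364] 33 [0.57583733 0.24102786 0.014     ]
red side [299.70588235 174.29411765] 17 (array([0.57493865, 0.24088676, 0.01527589]), np.float64(0.001317569853175144)) [0.57487832 0.24249238 0.014     ]
plate [0.5135268  0.16685533 0.09473791] 0.003894894792750972
red bear 0.8720921342115644 0.09687190737186077
ptr [0.49124947 0.23776265 0.03      ] 1.875206716367809 0.07432446958847239 (array([0.49088708, 0.23911722, 0.02531897]), np.float64(0.001797682517142921))
beaker rim (array([0.62536167, 0.18456713, 0.10590684]), np.float64(0.010077784326303497)) 0.19219355788634426
hub [0.50378809 0.121561   0.076     ]
screw centre [0.51382339 0.16398464 0.04      ]
post head (array([0.58530946, 0.18452906, 0.09417629]), np.float64(0.00044018017653921)) [0.5832936  0.18307917 0.102     ] foot [0.58583162 0.18339545 0.033     ]
orange (array([0.4701243 , 0.06138884, 0.10252559]), np.float64(0.0016170796071766642))
```

```bash
python3 - <<'E'
from meas import *
from workcell import camera
from scipy.optimize import least_squares
t=camera("top");s=camera("side")
T=lambda x,y:np.array([220+x/5-.4,130+y/5-.4])
# radial edge search on top image for plate edge at z=.012
g=cv2.GaussianBlur(cv2.cvtColor(t["color"],cv2.COLOR_BGR2GRAY),(0,0),.7).astype(np.float32)
c0=np.array([.5135,.167]);P=[]
for it in range(3):
    P=[]
    for a in np.deg2rad(np.r_[60:65:3,100:320:5,335:360:4]):
        rr=np.arange(.088,.110,.0005)
        uv=np.array([proj(t,[c0[0]+r*np.cos(a),c0[1]+r*np.sin(a),.012]) for r in rr]).astype(np.float32)
        v=cv2.remap(g,uv[:,0].reshape(1,-1),uv[:,1].reshape(1,-1),1)[0]
        d=np.diff(v);i=d.argmin()
        if d[i]<-2: P.append(c0+(rr[i]+.00025)*np.array([np.cos(a),np.sin(a)]))
    P=np.array(P);f=least_squares(lambda x:np.hypot(*(P-x[:2]).T)-x[2],[*c0,.098],loss="soft_l1",f_scale=.001);c0=f.x[:2]
    print(f.x,len(P),np.median(abs(f.fun)))
def rep(n,p,q=c0):
    d=p[:2]-q;print(n,p[:3].round(4),"r",np.hypot(*d).round(4),"bear",np.rad2deg(np.arctan2(d[1],d[0])).round(2))
rep("red",onz(t,[239.24,183.64],.014))
rep("red side",onz(s,[299.7,174.3],.014))
rep("ptr tip",onz(t,T(91,432),.025));rep("ptr root",onz(t,T(180,405),.025))
hub=onz(t,T(316,395),.076);rep("hub",hub)
rep("post",onz(t,T(180,217),.102));rep("foot",onz(t,T(205,243),.033))
rep("beaker",onz(t,T(175,137),.093))
rep("orange from hub",onz(t,[307.9,221.7],.106),hub[:2])
crop(t,232,160,45,80,7.5,"pics/t2.png")
E
```

```text
[0.51425373 0.16312425 0.09733394] 52 0.0005274431008085723
[0.51388889 0.16334436 0.09735109] 53 0.00048203661010197407
[0.51375248 0.16331799 0.09724081] 53 0.0005125867916316029
red [0.5758 0.241  0.014 ] r 0.0995 bear 51.38
red side [0.5749 0.2425 0.014 ] r 0.1 bear 52.34
ptr tip [0.4918 0.239  0.025 ] r 0.0788 bear 106.19
ptr root [0.5053 0.195  0.025 ] r 0.0328 bear 104.93
hub [0.5038 0.1216 0.076 ] r 0.0429 bear -103.42
post [0.5833 0.1831 0.102 ] r 0.0723 bear 15.86
foot [0.5858 0.1834 0.033 ] r 0.0748 bear 15.57
beaker [0.6239 0.1883 0.093 ] r 0.113 bear 12.79
orange from hub [0.4704 0.0612 0.106 ] r 0.069 bear -119.0
```

View pics/t2.png

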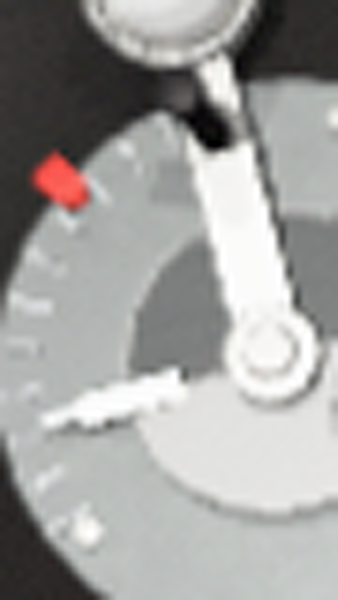

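```bash
cat > plan.py <<'E'
from h import *
from workcell import bot
PIV=np.array([.5137,.1633]);HUB=np.array([.5038,.1219])
def yawof(o):
    y=R.from_quat(o["tool_rot"]).apply([0,1,0]);return np.rad2deg(np.arctan2(y[1],y[0]))
def plan(wps,o=None):
    o=o or bot.get_obs();r=R.from_quat(o["tool_rot"])
    print("t",round(o["clock"],2),"tcp",np.round(o["eef_pos"],4),"yaw",round(yawof(o),1),"F",np.round(o["ft_force"],1),"w",round(o["grip_width"],4))
    for (x,y,z,yaw) in wps:
        a=np.deg2rad(yaw);Rt=R.from_matrix(np.array([[np.sin(a)*-1*-1,np.cos(a),0],[-np.cos(a),np.sin(a),0],[0,0,-1]]))
        tr=r.inv().apply(np.array([x,y,z])-o["eef_pos"]);tw=(r.inv()*Rt).as_rotvec(degrees=True)
        print("tr",tr.round(4).tolist(),"tw",tw.round(1).tolist())
def lev(deg,z,off=0.,r=.07):  # tool at lever post angle; off = tangential CCW offset
    a=np.deg2rad(deg);return (HUB[0]+r*np.cos(a)-off*np.sin(a),HUB[1]+r*np.sin(a)+off*np.cos(a),z,deg+270)
def arm(deg,z,off=0.,r=.076):
    a=np.deg2rad(deg);return (PIV[0]+r*np.cos(a)-off*np.sin(a),PIV[1]+r*np.sin(a)+off*np.cos(a),z,deg+90)
E
python3 - <<'E'
from plan import *
o=bot.get_obs();print(R.from_quat(o["tool_rot"]).as_matrix().round(3))
print(lev(-119,.2))
P0=np.array([*o["eef_pos"],70.3]);P1=np.array(lev(-119,.2))
plan([P0+(P1-P0)*k/9 for k in range(1,10)])
E
```

```text
[[-0.942  0.336 -0.   ]
 [ 0.336  0.942 -0.   ]
 [-0.    -0.    -1.   ]]
(np.float64(0.4698633265827564), np.float64(0.06067662050024228), 0.2, 151)
t 0.45 tcp [0.1681 0.4709 0.2312] yaw 70.4 F [0.2 0.1 0.5] w 0.0854Traceback (most recent call last):
  File "<stdin>", line 5, in <module>
  File "plan.py", line 10, in plan
    a=np.deg2rad(yaw);Rt=R.from_matrix(np.array([[np.sin(a)*-1*-1,np.cos(a),0],[-np.cos(a),np.sin(a),0],[0,0,-1]]))
                         ~~~~~~~~~~~~~^^^^^^^^^^^^^^^^^^^^^^^^^^^^^^^^^^^^^^^^^^^^^^^^^^^^^^^^^^^^^^^^^^^^^^^^^^^^^
  File "scipy/spatial/transform/_rotation.pyx", line 1143, in scipy.spatial.transform._rotation.Rotation.from_matrix
ValueError: Non-positive determinant (left-handed or null coordinate frame) in rotation matrix 0: [[ 0.98250461  0.18623824  0.        ]
 [-0.18623824  0.98250461  0.        ]
 [ 0.          0.         -1.        ]].
```

```bash
sed -i 's/\[np.sin(a)\*-1\*-1,np.cos(a),0\],\[-np.cos(a)/[-np.sin(a),np.cos(a),0],[np.cos(a)/' plan.py
python3 - <<'E'
from plan import *
o=bot.get_obs()
P0=np.array([*o["eef_pos"],70.3]);P1=np.array(lev(-119,.2))
plan([P0+(P1-P0)*k/9 for k in range(1,10)])
E
```

```text
t 0.45 tcp [0.1681 0.4709 0.2312] yaw 70.4 F [0.2 0.1 0.5] w 0.0854
tr [-0.0469, -0.0317, 0.0035] tw [-0.0, -0.0, -8.9]
tr [-0.0938, -0.0633, 0.007] tw [-0.0, -0.0, -17.9]
tr [-0.1407, -0.095, 0.0104] tw [-0.0, -0.0, -26.8]
tr [-0.1876, -0.1266, 0.0139] tw [-0.0, -0.0, -35.8]
tr [-0.2345, -0.1583, 0.0174] tw [-0.0, -0.0, -44.8]
tr [-0.2814, -0.1899, 0.0209] tw [-0.0, -0.0, -53.7]
tr [-0.3283, -0.2216, 0.0243] tw [-0.0, -0.0, -62.7]
tr [-0.3752, -0.2532, 0.0278] tw [-0.0, -0.0, -71.7]
tr [-0.4221, -0.2849, 0.0313] tw [-0.0, -0.0, -80.6]
```

send_rows(
  deltas=[
    {"grip": 0.35,"translation": [-0.045,-0.03,0.003],"twist": [0,0,-9]},
    {"grip": 0.35,"translation": [-0.092,-0.062,0.007],"twist": [0,0,-18]},
    {"grip": 0.35,"translation": [-0.14,-0.095,0.01],"twist": [0,0,-27]},
    {"grip": 0.35,"translation": [-0.187,-0.126,0.014],"twist": [0,0,-36]},
    {"grip": 0.35,"translation": [-0.234,-0.158,0.017],"twist": [0,0,-45]},
  ],
)

```text
clock: 1.08
eef_pos: [0.3322, 0.2485, 0.2148]
tool_rot: [-0.212, 0.977, 0.0, 0.0]
ft_force: [0.6, 0.0, -0.1]
grip_width: 0.03
```

```bash
python3 - <<'E'
from plan import *
o=bot.get_obs();P0=np.array([*o["eef_pos"],yawof(o)]);P1=np.array(lev(-119,.17))
plan([P0+(P1-P0)*k/5 for k in range(1,6)])
E
```

```text
t 1.07 tcp [0.3322 0.2485 0.2148] yaw 114.4 F [ 0.6  0.  -0.1] w 0.03
tr [-0.0095, -0.0456, 0.009] tw [-0.0, 0.0, -7.3]
tr [-0.0191, -0.0912, 0.0179] tw [-0.0, 0.0, -14.6]
tr [-0.0286, -0.1368, 0.0269] tw [-0.0, 0.0, -21.9]
tr [-0.0381, -0.1823, 0.0359] tw [-0.0, 0.0, -29.3]
tr [-0.0477, -0.2279, 0.0449] tw [-0.0, 0.0, -36.6]
```

send_rows(
  deltas=[
    {"grip": 0.35,"translation": [-0.0095,-0.0456,0.009],"twist": [0,0,-7.5]},
    {"grip": 0.35,"translation": [-0.019,-0.091,0.018],"twist": [0,0,-15]},
    {"grip": 0.35,"translation": [-0.029,-0.137,0.027],"twist": [0,0,-22]},
    {"grip": 0.35,"translation": [-0.038,-0.182,0.036],"twist": [0,0,-29.5]},
    {"grip": 0.35,"translation": [-0.0477,-0.228,0.045],"twist": [0,0,-36.6]},
  ],
)

```text
clock: 1.7
eef_pos: [0.4708, 0.0593, 0.1698]
tool_rot: [-0.51, 0.86, -0.0, 0.001]
ft_force: [0.8, -0.6, -0.5]
grip_width: 0.0296
```

```bash
python3 - <<'E'
from plan import *
from workcell import camera
plan([lev(-119,.17),lev(-119,.13),lev(-119,.08)])
w=camera("wrist");cv2.imwrite("pics/w1.png",w["color"]);s=camera("side");crop(s,245,100,110,125,4,"pics/s2.png")
plan([lev(-119,.17),lev(-119,.125),lev(-119,.08)])
E
```

```text
t 1.7 tcp [0.4708 0.0593 0.1698] yaw 151.3 F [ 0.8 -0.6 -0.5] w 0.0296
tr [-0.0007, 0.0015, -0.0002] tw [-0.1, 0.1, 0.3]
tr [-0.0007, 0.0015, 0.0398] tw [-0.1, 0.1, 0.3]
tr [-0.0006, 0.0016, 0.0898] tw [-0.1, 0.1, 0.3]
t 1.8 tcp [0.4717 0.0574 0.1689] yaw 150.8 F [ 0.5 -0.1  0.1] w 0.0296
tr [-0.0019, 0.0032, -0.0011] tw [-0.1, -0.0, -0.2]
tr [-0.002, 0.0032, 0.0439] tw [-0.1, -0.0, -0.2]
tr [-0.002, 0.0033, 0.0889] tw [-0.1, -0.0, -0.2]
```

View pics/w1.png

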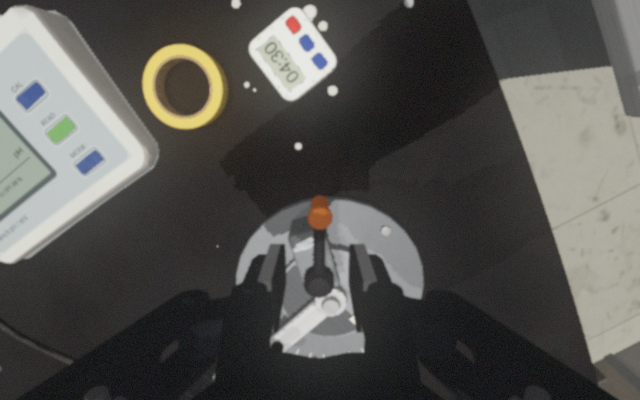

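View pics/s2.png

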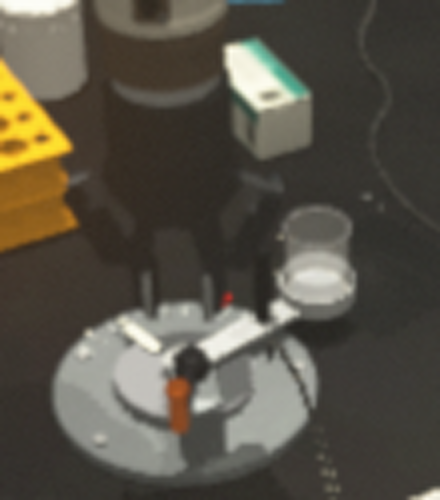

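```bash
python3 - <<'E'
from plan import *
from workcell import camera
w=camera("wrist")
h=cv2.inRange(cv2.cvtColor(w["color"],cv2.COLOR_BGR2HSV),(3,120,60),(22,255,255))
h[:190]=0;h[235:]=0;ys,xs=np.nonzero(h);print(xs.min(),xs.max(),ys.min(),ys.max())
print(proj(w,lev(-119,.106)[:3]),proj(w,lev(-119,.08)[:3]), proj(w,bot.get_obs()["eef_pos"]))
plan([lev(-119,.125),lev(-119,.08)])
E
```

```text
310 333 197 232
[321.01487492 220.74603412] [320.60437164 208.98665943] [319.78867484 262.53355316]
t 1.85 tcp [0.4704 0.059  0.1692] yaw 150.8 F [-0.2  0.2  0.2] w 0.0299
tr [-0.0012, 0.0013, 0.0442] tw [0.0, 0.0, -0.2]
tr [-0.0012, 0.0013, 0.0892] tw [0.0, 0.0, -0.2]
```

send_rows(
  deltas=[
    {"grip": 0.35,"translation": [0,0.001,0.044],"twist": [0,0,0]},
    {"grip": 0.35,"translation": [0,0.001,0.088],"twist": [0,0,0]},
    {"grip": 0.35,"translation": [0,0.001,0.088],"twist": [0,0,0]},
  ],
)

```text
clock: 2.22
eef_pos: [0.4658, 0.06, 0.0788]
tool_rot: [-0.506, 0.862, 0.002, -0.004]
ft_force: [-0.3, -0.2, -0.2]
grip_width: 0.0298
```

```bash
python3 - <<'E'
from plan import *
plan([lev(a,.081,.004) for a in (-114,-109,-104,-99,-94)])
E
```

```text
t 2.23 tcp [0.4658 0.06   0.0788] yaw 150.8 F [-0.3 -0.2 -0.2] w 0.0298
tr [-0.0032, -0.0133, -0.0023] tw [0.4, -0.2, -5.2]
tr [-0.0044, -0.0193, -0.0024] tw [0.4, -0.2, -10.2]
tr [-0.006, -0.0252, -0.0024] tw [0.4, -0.2, -15.2]
tr [-0.0082, -0.0309, -0.0025] tw [0.4, -0.2, -20.2]
tr [-0.0109, -0.0364, -0.0025] tw [0.4, -0.2, -25.2]
```

send_rows(
  deltas=[
    {"grip": 0.35,"translation": [-0.003,-0.0133,-0.002],"twist": [0,0,-5]},
    {"grip": 0.35,"translation": [-0.0044,-0.0193,-0.002],"twist": [0,0,-10]},
    {"grip": 0.35,"translation": [-0.006,-0.025,-0.002],"twist": [0,0,-15]},
    {"grip": 0.35,"translation": [-0.008,-0.031,-0.002],"twist": [0,0,-20]},
    {"grip": 0.35,"translation": [-0.011,-0.0364,-0.002],"twist": [0,0,-25]},
  ],
)

```text
clock: 2.85
eef_pos: [0.4986, 0.0526, 0.0814]
tool_rot: [-0.682, 0.731, 0.005, -0.006]
ft_force: [-8.9, -1.0, 2.0]
grip_width: 0.0299
```

```bash
python3 - <<'E'
from plan import *
plan([lev(a,.081,.0075) for a in (-94,-91,-88)])
E
```

```text
t 2.85 tcp [0.4986 0.0526 0.0814] yaw 176.0 F [-8.9 -1.   2. ] w 0.0299
tr [0.0005, -0.0078, 0.0002] tw [0.9, -0.1, 0.0]
tr [0.0, -0.0115, 0.0002] tw [0.9, -0.1, -3.0]
tr [-0.0006, -0.0151, 0.0001] tw [0.9, -0.0, -6.0]
```

send_rows(
  deltas=[
    {"grip": 0.35,"translation": [0,-0.006,0],"twist": [0,0,0]},
    {"grip": 0.35,"translation": [0,-0.012,0],"twist": [0,0,-3]},
    {"grip": 0.35,"translation": [0,-0.014,0],"twist": [0,0,-5]},
    {"grip": 0.35,"translation": [0,-0.014,0],"twist": [0,0,-5]},
  ],
)

```text
clock: 3.35
eef_pos: [0.5087, 0.0518, 0.0815]
tool_rot: [0.714, -0.7, -0.008, 0.009]
ft_force: [-7.0, -1.9, -2.7]
grip_width: 0.0302
```

```bash
python3 - <<'E'
from plan import *
from workcell import camera
o=bot.get_obs()
s=camera("side");crop(s,245,100,110,125,4,"pics/s3.png")
a=np.deg2rad(yawof(o)-270)
d=np.array(o["eef_pos"][:2])-HUB;print("lever guess",np.rad2deg(np.arctan2(d[1],d[0])),np.hypot(*d))
x,y,_,yw=(*o["eef_pos"],yawof(o))
plan([lev(-90,.081,0),lev(-90,.15,0)])
E
```

```text
lever guess -86.00964525571572 0.07029931982300512
t 3.4 tcp [0.5087 0.0518 0.0815] yaw -178.9 F [-6.7 -1.5 -3.2] w 0.03
tr [-0.0002, 0.0049, 0.0006] tw [1.4, -0.1, 1.1]
tr [-0.0002, 0.0065, -0.0684] tw [1.4, -0.1, 1.1]
```

View pics/s3.png

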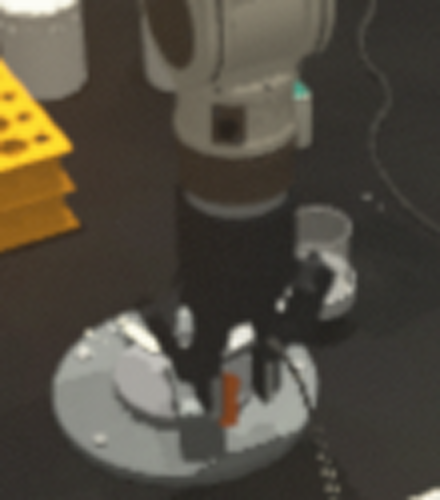

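send_rows(
  deltas=[
    {"grip": 0.35,"translation": [0,0.008,0],"twist": [0,0,0]},
    {"grip": 0.35,"translation": [0,0.008,-0.005],"twist": [0,0,0]},
    {"grip": 0.35,"translation": [0,0.008,-0.04],"twist": [0,0,0]},
    {"grip": 0.35,"translation": [0,0.008,-0.08],"twist": [0,0,0]},
  ],
)

```text
clock: 3.9
eef_pos: [0.503, 0.0521, 0.1637]
tool_rot: [0.714, -0.7, -0.007, 0.008]
ft_force: [0.6, -0.5, -0.0]
grip_width: 0.0297
```

```bash
python3 - <<'E'
from plan import *
o=bot.get_obs();P0=np.array([*o["eef_pos"],yawof(o)%360]);P1=np.array(arm(15.8,.15))
plan([P0+(P1-P0)*k/8 for k in range(1,9)])
E
```

```text
t 3.9 tcp [0.503  0.0521 0.1637] yaw -178.9 F [ 0.6 -0.5 -0. ] w 0.0297
tr [-0.0163, -0.0108, 0.0015] tw [1.3, -0.2, 9.4]
tr [-0.0326, -0.0216, 0.0029] tw [1.3, -0.3, 18.8]
tr [-0.0489, -0.0325, 0.0044] tw [1.2, -0.4, 28.2]
tr [-0.0652, -0.0433, 0.0058] tw [1.2, -0.5, 37.6]
tr [-0.0814, -0.0541, 0.0073] tw [1.2, -0.6, 47.1]
tr [-0.0977, -0.0649, 0.0088] tw [1.1, -0.7, 56.5]
tr [-0.114, -0.0757, 0.0102] tw [1.1, -0.8, 65.9]
tr [-0.1303, -0.0866, 0.0117] tw [1.1, -0.9, 75.3]
```

send_rows(
  deltas=[
    {"grip": 0.35,"translation": [-0.016,-0.011,0.001],"twist": [1.3,0,9.4]},
    {"grip": 0.35,"translation": [-0.033,-0.022,0.003],"twist": [1.3,-0.3,19]},
    {"grip": 0.35,"translation": [-0.049,-0.032,0.004],"twist": [1.2,-0.4,28]},
    {"grip": 0.35,"translation": [-0.065,-0.043,0.006],"twist": [1.2,-0.5,37.6]},
    {"grip": 0.35,"translation": [-0.081,-0.054,0.007],"twist": [1.2,-0.6,47]},
  ],
)

```text
clock: 4.53
eef_pos: [0.5567, 0.1352, 0.1573]
tool_rot: [-0.373, 0.928, -0.0, 0.002]
ft_force: [-0.0, -0.6, 0.4]
grip_width: 0.03
```

```bash
python3 - <<'E'
from plan import *
o=bot.get_obs();P0=np.array([*o["eef_pos"],yawof(o)%360]);P1=np.array(arm(15.8,.15))
plan([P0+(P1-P0)*k/3 for k in range(1,4)])
from workcell import camera
s=camera("top");crop(s,220,130,110,120,5,"pics/t4.png")
E
```

```text
t 4.53 tcp [0.5567 0.1352 0.1573] yaw 133.8 F [-0.  -0.6  0.4] w 0.03
tr [-0.0185, 0.0048, 0.0025] tw [-0.1, 0.2, 9.3]
tr [-0.037, 0.0096, 0.005] tw [-0.1, 0.2, 18.7]
tr [-0.0555, 0.0144, 0.0074] tw [-0.1, 0.2, 28.0]
```

View pics/t4.png

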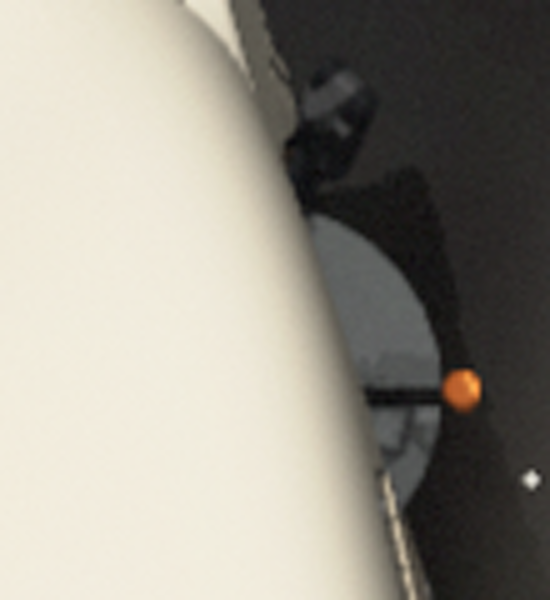

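send_rows(
  deltas=[
    {"grip": 0.35,"translation": [-0.018,0.005,0.002],"twist": [0,0,9.3]},
    {"grip": 0.35,"translation": [-0.037,0.01,0.005],"twist": [0,0,18.7]},
    {"grip": 0.35,"translation": [-0.0555,0.0145,0.007],"twist": [0,0,28]},
    {"grip": 0.35,"translation": [-0.0555,0.0145,0.007],"twist": [0,0,28]},
  ],
)

```text
clock: 5.08
eef_pos: [0.5888, 0.187, 0.1512]
tool_rot: [-0.139, 0.99, 0.001, 0.004]
ft_force: [-0.5, 0.0, -1.5]
grip_width: 0.0297
```

```bash
python3 - <<'E'
from plan import *
from workcell import camera
t=camera("top")
p=onz(t,[220+462/5-.4,130+390/5-.4],.106);d=p[:2]-HUB;print("lever",np.rad2deg(np.arctan2(d[1],d[0])),np.hypot(*d))
w=camera("wrist");cv2.imwrite("pics/w2.png",w["color"])
print("pred post head",proj(w,arm(15.8,.102)[:3]))
plan([arm(15.8,.15),arm(15.8,.11),arm(15.8,.072)])
E
```

```text
lever -91.29084114755752 0.06971865185202548
pred post head [313.48718923 222.15413625]
t 5.17 tcp [0.588  0.1857 0.151 ] yaw 105.9 F [ 0.3  1.1 -0.6] w 0.0297
tr [0.0016, -0.0013, 0.001] tw [0.1, 0.4, 0.1]
tr [0.0018, -0.0014, 0.041] tw [0.1, 0.4, 0.1]
tr [0.0021, -0.0014, 0.079] tw [0.1, 0.4, 0.1]
```

View pics/w2.png

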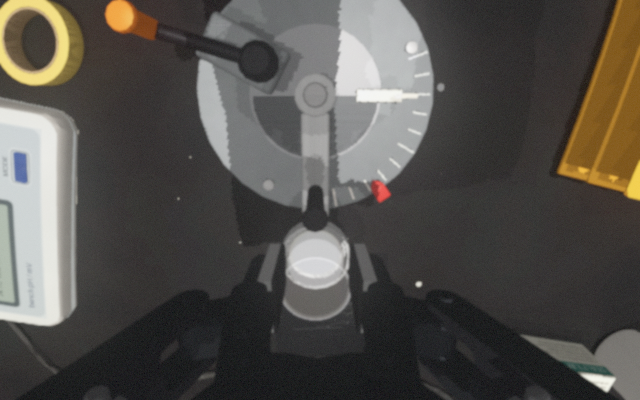

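```bash
python3 - <<'E'
from plan import *
from workcell import camera
w=camera("wrist");crop(w,300,60,140,150,4,"pics/w3.png")
b=lambda p,q:(np.rad2deg(np.arctan2(p[1]-q[1],p[0]-q[0])).round(2),np.hypot(*(p[:2]-q[:2])).round(4))
q=onz(w,[315,95.5],.045);print("piv",q)
q=PIV
for z in(.02,.025,.03):print("ptr",b(onz(w,[431,95.5],z),q))
h=cv2.inRange(cv2.cvtColor(w["color"],cv2.COLOR_BGR2HSV),(0,150,80),(6,255,255));h[:170]=0;h[215:]=0;h[:,:350]=0;h[:,400:]=0
ys,xs=np.nonzero(h);print(len(xs),xs.mean(),ys.mean());print("red",b(onz(w,[xs.mean(),ys.mean()],.014),q))
E
```

```text
piv [0.51291557 0.1633592  0.045     ]
ptr (np.float64(107.17), np.float64(0.0931))
ptr (np.float64(107.1), np.float64(0.0914))
ptr (np.float64(107.04), np.float64(0.0898))
225 380.6 191.5377777777778
red (np.float64(51.97), np.float64(0.0979))
```

View pics/w3.png

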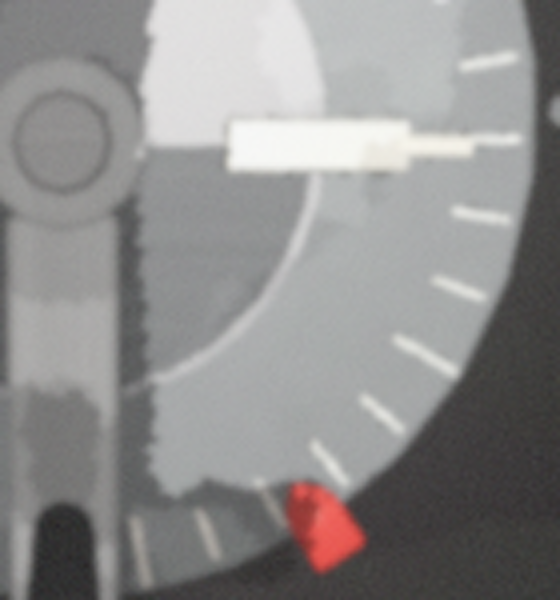

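send_rows(
  deltas=[
    {"grip": 0.35,"translation": [0,0,0.04],"twist": [0,0,0]},
    {"grip": 0.35,"translation": [0.001,0,0.079],"twist": [0,0,0]},
    {"grip": 0.35,"translation": [0.001,0,0.079],"twist": [0,0,0]},
  ],
)

```text
clock: 5.6
eef_pos: [0.5841, 0.1837, 0.069]
tool_rot: [-0.138, 0.99, 0.0, -0.001]
ft_force: [-1.5, -0.3, -0.0]
grip_width: 0.0296
```

```bash
python3 - <<'E'
from plan import *
plan([arm(a,.072,-.004) for a in (14,11,8,5,2)])
E
```

```text
t 5.6 tcp [0.5841 0.1837 0.069 ] yaw 105.9 F [-1.5 -0.3 -0. ] w 0.0296
tr [-0.0025, -0.0069, -0.003] tw [0.0, -0.1, 1.9]
tr [-0.0021, -0.0108, -0.003] tw [0.0, -0.1, 4.9]
tr [-0.0014, -0.0147, -0.003] tw [0.0, -0.1, 7.9]
tr [-0.0006, -0.0186, -0.003] tw [0.0, -0.1, 10.9]
tr [0.0005, -0.0225, -0.003] tw [0.0, -0.1, 13.9]
```

send_rows(
  deltas=[
    {"grip": 0.35,"translation": [-0.002,-0.004,-0.003],"twist": [0,0,1]},
    {"grip": 0.35,"translation": [-0.002,-0.007,-0.003],"twist": [0,0,2]},
    {"grip": 0.35,"translation": [-0.002,-0.009,-0.003],"twist": [0,0,3.5]},
    {"grip": 0.35,"translation": [-0.002,-0.011,-0.003],"twist": [0,0,5]},
    {"grip": 0.35,"translation": [-0.002,-0.013,-0.003],"twist": [0,0,6.5]},
  ],
)

```text
clock: 6.22
eef_pos: [0.5901, 0.1719, 0.0726]
tool_rot: [-0.081, 0.997, 0.0, -0.0]
ft_force: [0.4, 1.3, 1.4]
grip_width: 0.0297
```

```bash
python3 - <<'E'
from plan import *
plan([arm(a,.072,-.007) for a in (7,2,-3,-8,-13)])
E
```

```text
t 6.22 tcp [0.5901 0.1719 0.0726] yaw 99.3 F [0.4 1.3 1.4] w 0.0297
tr [0.0011, -0.0062, 0.0006] tw [0.1, -0.0, 2.3]
tr [0.0023, -0.0128, 0.0006] tw [0.1, -0.0, 7.3]
tr [0.004, -0.0192, 0.0006] tw [0.1, -0.0, 12.3]
tr [0.0063, -0.0255, 0.0006] tw [0.0, -0.0, 17.3]
tr [0.0091, -0.0315, 0.0006] tw [0.0, -0.0, 22.3]
```

send_rows(
  deltas=[
    {"grip": 0.35,"translation": [0.001,-0.006,0],"twist": [0,0,3]},
    {"grip": 0.35,"translation": [0.002,-0.013,0],"twist": [0,0,7.5]},
    {"grip": 0.35,"translation": [0.004,-0.019,0],"twist": [0,0,12.5]},
    {"grip": 0.35,"translation": [0.006,-0.0255,0],"twist": [0,0,17.5]},
    {"grip": 0.35,"translation": [0.009,-0.0315,0],"twist": [0,0,22.5]},
  ],
)

```text
clock: 6.85
eef_pos: [0.5869, 0.1393, 0.0727]
tool_rot: [0.117, 0.993, 0.001, 0.0]
ft_force: [1.1, 2.0, -0.3]
grip_width: 0.0303
```

```bash
python3 - <<'E'
from plan import *
plan([arm(a,.072,-.007) for a in (-14,-18,-22,-26,-30)])
E
```

```text
t 6.85 tcp [0.5869 0.1393 0.0727] yaw 76.6 F [ 1.1  2.  -0.3] w 0.0303
tr [0.0009, -0.0014, 0.0006] tw [0.1, 0.0, 0.6]
tr [0.0016, -0.0067, 0.0006] tw [0.1, 0.0, 4.6]
tr [0.0027, -0.0119, 0.0006] tw [0.1, 0.0, 8.6]
tr [0.0042, -0.0171, 0.0006] tw [0.1, 0.0, 12.6]
tr [0.006, -0.0221, 0.0006] tw [0.1, 0.0, 16.6]
```

send_rows(
  deltas=[
    {"grip": 0.35,"translation": [0.0014,-0.005,0],"twist": [0,0,4]},
    {"grip": 0.35,"translation": [0.0025,-0.01,0],"twist": [0,0,8]},
    {"grip": 0.35,"translation": [0.004,-0.015,0],"twist": [0,0,12]},
    {"grip": 0.35,"translation": [0.005,-0.019,0],"twist": [0,0,15]},
    {"grip": 0.35,"translation": [0.006,-0.021,0],"twist": [0,0,16.5]},
  ],
)

```text
clock: 7.48
eef_pos: [0.5766, 0.1198, 0.0725]
tool_rot: [0.259, 0.966, 0.0, 0.001]
ft_force: [2.5, 0.8, -0.1]
grip_width: 0.0299
```

```bash
python3 - <<'E'
from plan import *
from workcell import camera
plan([arm(-38.7,.072,-.007)])
w=camera("wrist");cv2.imwrite("pics/w5.png",w["color"])
plan([arm(-38.7,.072,-.007)])
E
```

```text
t 7.47 tcp [0.5766 0.1198 0.0725] yaw 60.0 F [ 2.5  0.8 -0.1] w 0.0299
tr [0.0021, -0.0122, 0.0005] tw [0.1, 0.0, 8.7]
t 7.53 tcp [0.5763 0.1197 0.0725] yaw 60.0 F [0.3 0.3 1.2] w 0.0299
tr [0.0019, -0.0119, 0.0005] tw [0.0, 0.0, 8.7]
```

View pics/w5.png

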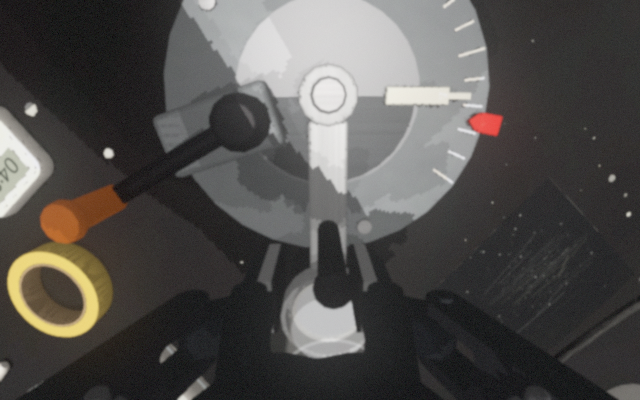

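```bash
cat > wb.py <<'E'
from plan import *
def bears(w,ptr,redtip,piv):
    b=lambda p,q:(np.rad2deg(np.arctan2(p[1]-q[1],p[0]-q[0])).round(2),np.hypot(*(p[:2]-q[:2])).round(4))
    q=onz(w,piv,.045)[:2];print("cam",w["xyz"].round(3) if hasattr(w["xyz"],"round") else w["xyz"],"piv",q.round(4))
    for z in (.015,.02,.025,.03,.035):print(z,"ptr",b(onz(w,ptr,z),PIV),b(onz(w,ptr,z),q),"red",b(onz(w,redtip,z),PIV),b(onz(w,redtip,z),q))
E
python3 - <<'E'
from wb import *
from workcell import camera
w=camera("wrist");crop(w,300,60,220,100,3.6,"pics/w6.png")
bears(w,[471,96.5],[471,122],[328,95])
E
```

```text
cam [0.514 0.155 0.215] piv [0.5125 0.1629]
0.015 ptr (np.float64(61.23), np.float64(0.0847)) (np.float64(60.64), np.float64(0.0856)) red (np.float64(51.46), np.float64(0.0873)) (np.float64(50.99), np.float64(0.0884))
0.02 ptr (np.float64(61.16), np.float64(0.0824)) (np.float64(60.55), np.float64(0.0834)) red (np.float64(51.36), np.float64(0.085)) (np.float64(50.89), np.float64(0.0861))
0.025 ptr (np.float64(61.08), np.float64(0.0802)) (np.float64(60.45), np.float64(0.0811)) red (np.float64(51.27), np.float64(0.0827)) (np.float64(50.78), np.float64(0.0837))
0.03 ptr (np.float64(60.99), np.float64(0.0779)) (np.float64(60.35), np.float64(0.0788)) red (np.float64(51.16), np.float64(0.0804)) (np.float64(50.66), np.float64(0.0814))
0.035 ptr (np.float64(60.9), np.float64(0.0756)) (np.float64(60.24), np.float64(0.0765)) red (np.float64(51.06), np.float64(0.0781)) (np.float64(50.54), np.float64(0.0791))
```

View pics/w6.png

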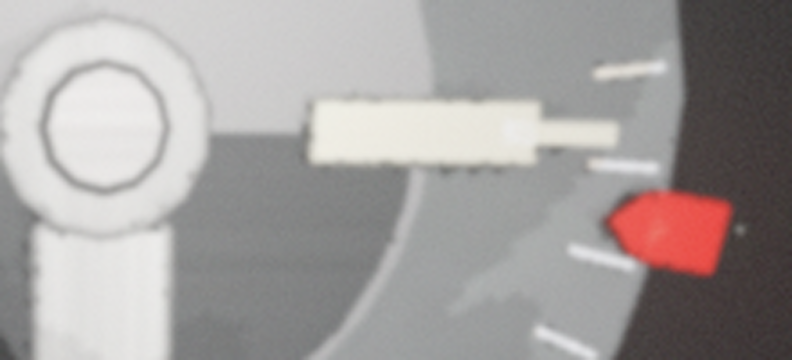

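send_rows(
  deltas=[
    {"grip": 0.35,"translation": [0.0008,-0.004,0],"twist": [0,0,3]},
    {"grip": 0.35,"translation": [0.0015,-0.008,0],"twist": [0,0,6]},
    {"grip": 0.35,"translation": [0.002,-0.011,0],"twist": [0,0,8]},
    {"grip": 0.35,"translation": [0.002,-0.0125,0],"twist": [0,0,9]},
    {"grip": 0.35,"translation": [0.002,-0.0125,0],"twist": [0,0,9]},
  ],
)

```text
clock: 8.2
eef_pos: [0.5677, 0.1098, 0.0724]
tool_rot: [0.333, 0.943, -0.0, -0.0]
ft_force: [-0.6, -0.1, 0.2]
grip_width: 0.0297
```

```bash
python3 - <<'E'
from wb import *
from workcell import camera
plan([])
w=camera("wrist");crop(w,300,60,220,100,3.6,"pics/w7.png")
E
```

```text
t 8.2 tcp [0.5677 0.1098 0.0724] yaw 51.1 F [-0.6 -0.1  0.2] w 0.0297
```

View pics/w7.png

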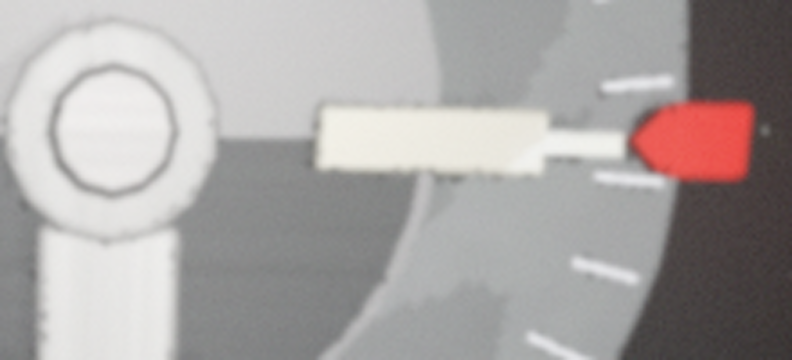

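send_rows(
  deltas=[
    {"grip": 0.35,"translation": [0,0.0065,0],"twist": [0,0,0]},
    {"grip": 0.35,"translation": [0,0.0065,-0.005],"twist": [0,0,0]},
    {"grip": 0.35,"translation": [0,0.0065,-0.05],"twist": [0,0,0]},
    {"grip": 0.35,"translation": [0,0.0065,-0.095],"twist": [0,0,0]},
  ],
)

```text
clock: 8.75
eef_pos: [0.5713, 0.1148, 0.168]
tool_rot: [0.333, 0.943, -0.001, -0.001]
ft_force: [1.0, -0.5, -0.3]
grip_width: 0.0299
```

```bash
python3 - <<'E'
from plan import *
o=bot.get_obs();P0=np.array([*o["eef_pos"],yawof(o)%360]);P1=np.array(lev(-91.5,.165,-.002))
plan([P0+(P1-P0)*k/12.5 for k in range(1,6)])
from workcell import camera
w=camera("wrist");cv2.imwrite("pics/w8.png",w["color"])
E
```

```text
t 8.75 tcp [0.5713 0.1148 0.168 ] yaw 51.1 F [ 1.  -0.5 -0.3] w 0.0299
tr [0.0013, -0.0075, 0.0003] tw [-0.1, -0.1, -10.2]
tr [0.0026, -0.015, 0.0005] tw [-0.1, -0.1, -20.4]
tr [0.0038, -0.0225, 0.0008] tw [-0.1, -0.1, -30.6]
tr [0.0051, -0.03, 0.001] tw [-0.1, -0.1, -40.8]
tr [0.0064, -0.0375, 0.0013] tw [-0.1, -0.1, -51.0]
```

View pics/w8.png

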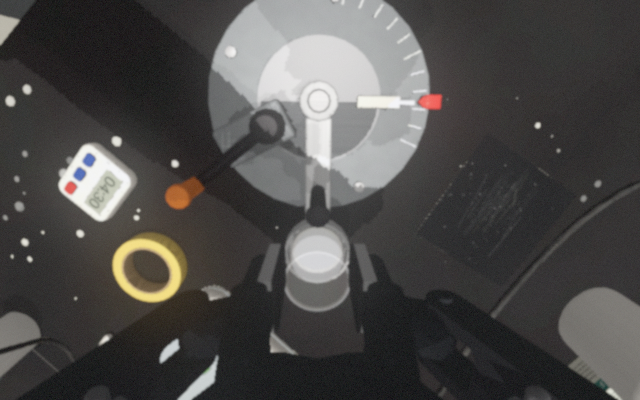

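send_rows(
  deltas=[
    {"grip": 0.35,"translation": [0.001,-0.0075,0],"twist": [0,0,-10]},
    {"grip": 0.35,"translation": [0.0026,-0.015,0],"twist": [0,0,-20.3]},
    {"grip": 0.35,"translation": [0.004,-0.0225,0.001],"twist": [0,0,-30.5]},
    {"grip": 0.35,"translation": [0.005,-0.03,0.001],"twist": [0,0,-41]},
    {"grip": 0.35,"translation": [0.0064,-0.0375,0.001],"twist": [0,0,-51]},
  ],
)

```text
clock: 9.43
eef_pos: [0.5462, 0.0902, 0.1745]
tool_rot: [-0.108, 0.994, 0.0, 0.005]
ft_force: [-0.7, -0.0, -0.3]
grip_width: 0.0298
```

```bash
python3 - <<'E'
from plan import *
o=bot.get_obs();P0=np.array([*o["eef_pos"],yawof(o)%360]);P1=np.array(lev(-91.5,.165,-.002))
plan([P0+(P1-P0)*min(1,k/7.5) for k in range(1,9)])
E
```

```text
t 9.43 tcp [0.5462 0.0902 0.1745] yaw 102.4 F [-0.7 -0.  -0.3] w 0.0298
tr [0.0071, -0.0037, 0.0012] tw [-0.1, 0.6, -10.1]
tr [0.0142, -0.0073, 0.0024] tw [-0.1, 0.5, -20.3]
tr [0.0214, -0.011, 0.0036] tw [-0.2, 0.5, -30.4]
tr [0.0285, -0.0146, 0.0048] tw [-0.2, 0.5, -40.6]
tr [0.0356, -0.0183, 0.006] tw [-0.3, 0.5, -50.7]
tr [0.0427, -0.0219, 0.0072] tw [-0.3, 0.5, -60.9]
tr [0.0499, -0.0256, 0.0084] tw [-0.4, 0.5, -71.0]
tr [0.0534, -0.0274, 0.009] tw [-0.4, 0.5, -76.1]
```

send_rows(
  deltas=[
    {"grip": 0.35,"translation": [0.007,-0.004,0.001],"twist": [0,0.5,-10]},
    {"grip": 0.35,"translation": [0.014,-0.007,0.002],"twist": [0,0.5,-20]},
    {"grip": 0.35,"translation": [0.021,-0.011,0.003],"twist": [0,0.5,-30]},
    {"grip": 0.35,"translation": [0.028,-0.015,0.005],"twist": [0,0.5,-40]},
    {"grip": 0.35,"translation": [0.036,-0.018,0.006],"twist": [0,0.5,-50]},
  ],
)

```text
clock: 10.05
eef_pos: [0.5147, 0.0648, 0.1682]
tool_rot: [-0.521, 0.854, -0.002, 0.0]
ft_force: [-0.3, -0.3, 0.8]
grip_width: 0.0301
```

```bash
python3 - <<'E'
from plan import *
o=bot.get_obs();P0=np.array([*o["eef_pos"],yawof(o)%360]);P1=np.array(lev(-91.5,.165,-.002))
plan([P0+(P1-P0)*min(1,k/3) for k in range(1,4)])
E
```

```text
t 10.05 tcp [0.5147 0.0648 0.1682] yaw 152.8 F [-0.3 -0.3  0.8] w 0.0301
tr [0.006, 0.0024, 0.0011] tw [-0.2, -0.1, -8.6]
tr [0.0121, 0.0048, 0.0021] tw [-0.2, -0.1, -17.2]
tr [0.0181, 0.0072, 0.0032] tw [-0.2, -0.2, -25.7]
```

send_rows(
  deltas=[
    {"grip": 0.35,"translation": [0.006,0.0024,0.001],"twist": [0,0,-8.6]},
    {"grip": 0.35,"translation": [0.012,0.005,0.002],"twist": [0,0,-17.2]},
    {"grip": 0.35,"translation": [0.018,0.007,0.003],"twist": [0,0,-25.7]},
    {"grip": 0.35,"translation": [0.018,0.007,0.003],"twist": [0,0,-25.7]},
  ],
)

```text
clock: 10.55
eef_pos: [0.4999, 0.0518, 0.1653]
tool_rot: [-0.697, 0.717, -0.002, -0.0]
ft_force: [0.3, -0.7, -0.2]
grip_width: 0.0298
```

```bash
python3 - <<'E'
from plan import *
from workcell import camera
w=camera("wrist");cv2.imwrite("pics/w9.png",w["color"])
h=cv2.inRange(cv2.cvtColor(w["color"],cv2.COLOR_BGR2HSV),(3,120,60),(22,255,255))
h[:185]=0;h[240:]=0;h[:,:290]=0;h[:,350:]=0;ys,xs=np.nonzero(h);print(xs.min(),xs.max(),ys.min(),ys.max())
for a in (-90,-91.5,-93):print(proj(w,lev(a,.106)[:3]))
plan([lev(-91.5,.125,-.001),lev(-91.5,.081,-.001)])
E
```

```text
302 326 196 231
[310.39932906 219.96227368]
[313.2196341  219.92228071]
[316.04058308 219.95195618]
t 10.6 tcp [0.5002 0.052  0.1654] yaw 178.3 F [-0.9  0.1  0.4] w 0.0301
tr [-0.0001, -0.0006, 0.0404] tw [-0.2, -0.2, -0.2]
tr [-0.0003, -0.0004, 0.0844] tw [-0.2, -0.2, -0.2]
```

View pics/w9.png

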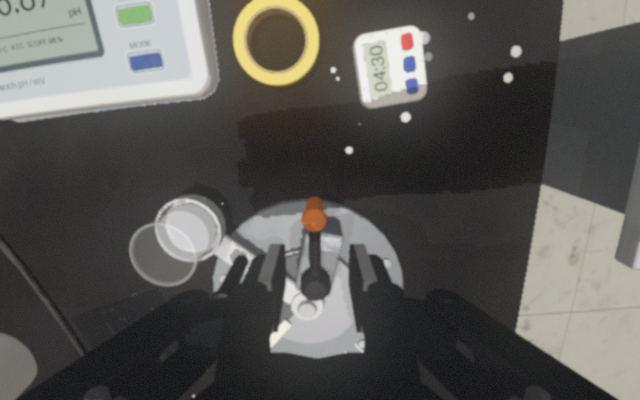

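send_rows(
  deltas=[
    {"grip": 0.35,"translation": [0,-0.001,0.04],"twist": [0,0,0]},
    {"grip": 0.35,"translation": [0,-0.001,0.083],"twist": [0,0,0]},
    {"grip": 0.35,"translation": [0,-0.001,0.083],"twist": [0,0,0]},
  ],
)

```text
clock: 10.98
eef_pos: [0.4986, 0.0515, 0.0796]
tool_rot: [-0.696, 0.718, 0.0, -0.003]
ft_force: [-0.8, -0.6, -0.2]
grip_width: 0.0301
```

```bash
python3 - <<'E'
from plan import *
plan([lev(a,.081,-.006) for a in (-93,-97,-101,-105,-109)])
E
```

```text
t 10.97 tcp [0.4986 0.0515 0.0796] yaw 178.2 F [-0.8 -0.6 -0.2] w 0.0301
tr [-0.0006, 0.0044, -0.0014] tw [0.2, -0.3, 1.2]
tr [-0.0013, 0.0093, -0.0014] tw [0.2, -0.3, 5.2]
tr [-0.0024, 0.0141, -0.0014] tw [0.2, -0.3, 9.2]
tr [-0.0037, 0.0188, -0.0013] tw [0.2, -0.3, 13.2]
tr [-0.0054, 0.0234, -0.0013] tw [0.2, -0.3, 17.2]
```

send_rows(
  deltas=[
    {"grip": 0.35,"translation": [-0.0005,0.0044,-0.001],"twist": [0,0,1.2]},
    {"grip": 0.35,"translation": [-0.001,0.0085,-0.001],"twist": [0,0,4.5]},
    {"grip": 0.35,"translation": [-0.002,0.0127,-0.001],"twist": [0,0,8]},
    {"grip": 0.35,"translation": [-0.003,0.017,-0.001],"twist": [0,0,11.5]},
  ],
)

```text
clock: 11.48
eef_pos: [0.4864, 0.0548, 0.0833]
tool_rot: [-0.619, 0.785, -0.004, 0.001]
ft_force: [8.5, -1.9, -7.1]
grip_width: 0.0301
```

```bash
cat > st.py <<'E'
from plan import *
def st(step,n,roff=0.):
    o=bot.get_obs();d=np.array(o["eef_pos"][:2])-HUB;r=np.hypot(*d);a=np.rad2deg(np.arctan2(d[1],d[0]))
    tg=np.array([-np.sin(np.deg2rad(a)),np.cos(np.deg2rad(a))]);rd=np.array([-tg[1]*-1*-1,tg[0]]);rd=d/r
    F=np.array(o["ft_force"]);print("tool ang",a.round(2),"r",r.round(4),"post ang~",(a+np.rad2deg(.0075/r)).round(1),"Ftan",(F[:2]@tg).round(2),"Frad",(F[:2]@rd).round(2))
    W=[]
    for k in range(1,n+1):
        b=np.deg2rad(a-step*k);W.append((HUB[0]+.0705*np.cos(b),HUB[1]+.0705*np.sin(b),.081,a-step*k+270+6))
    plan(W,o)
E
python3 -c "
from st import *
st(3.5,4)"
```

```text
tool ang -104.54 r 0.0693 post ang~ -98.3 Ftan 8.71 Frad -0.32
t 11.47 tcp [0.4864 0.0548 0.0833] yaw 166.5 F [ 8.5 -1.9 -7.1] w 0.0301
tr [0.001, 0.0043, 0.0022] tw [-0.4, -0.2, -1.5]
tr [0.0005, 0.0086, 0.0022] tw [-0.4, -0.2, 2.0]
tr [-0.0002, 0.0129, 0.0022] tw [-0.4, -0.2, 5.5]
tr [-0.0012, 0.0171, 0.0021] tw [-0.4, -0.2, 9.0]
```

send_rows(
  deltas=[
    {"grip": 0.35,"translation": [0.0005,0.0043,0.001],"twist": [0,0,1]},
    {"grip": 0.35,"translation": [0.0003,0.0086,0.001],"twist": [0,0,3.5]},
    {"grip": 0.35,"translation": [0,0.0125,0.001],"twist": [0,0,6]},
  ],
)

```text
clock: 11.85
eef_pos: [0.4791, 0.0572, 0.085]
tool_rot: [-0.576, 0.818, -0.007, 0.005]
ft_force: [7.2, -2.8, -6.1]
grip_width: 0.0296
```

```bash
python3 -c "
from st import *
st(3.5,4)"
```

```text
tool ang -110.92 r 0.0692 post ang~ -104.7 Ftan 7.77 Frad 0.05
t 11.85 tcp [0.4791 0.0572 0.085 ] yaw 160.3 F [ 7.2 -2.8 -6.1] w 0.0296
tr [0.0011, 0.0044, 0.0039] tw [-1.0, -0.1, -1.3]
tr [0.0006, 0.0087, 0.0039] tw [-1.0, -0.0, 2.2]
tr [-0.0002, 0.0129, 0.0038] tw [-1.0, 0.0, 5.7]
tr [-0.0012, 0.0171, 0.0037] tw [-1.0, 0.0, 9.2]
```

send_rows(
  deltas=[
    {"grip": 0.35,"translation": [0.0005,0.0043,0.002],"twist": [-1,0,0.5]},
    {"grip": 0.35,"translation": [0.0003,0.0086,0.003],"twist": [-1,0,3]},
    {"grip": 0.35,"translation": [0,0.0125,0.004],"twist": [-1,0,6]},
  ],
)

```text
clock: 12.22
eef_pos: [0.4737, 0.0602, 0.0851]
tool_rot: [-0.53, 0.848, -0.005, 0.005]
ft_force: [8.0, -5.7, 5.3]
grip_width: 0.03
```

```bash
python3 -c "
from st import *
st(3.5,4)"
```

```text
tool ang -115.98 r 0.0686 post ang~ -109.7 Ftan 9.68 Frad 1.65
t 12.22 tcp [0.4737 0.0602 0.0851] yaw 154.0 F [ 8.  -5.7  5.3] w 0.03
tr [0.0018, 0.0044, 0.004] tw [-0.8, 0.2, -2.5]
tr [0.0014, 0.0086, 0.004] tw [-0.8, 0.2, 1.0]
tr [0.0007, 0.0129, 0.0039] tw [-0.8, 0.2, 4.5]
tr [-0.0002, 0.0171, 0.0039] tw [-0.8, 0.3, 8.0]
```

send_rows(
  deltas=[
    {"grip": 0.35,"translation": [0.0005,0.0043,0.001],"twist": [-0.5,0,0]},
    {"grip": 0.35,"translation": [0.0005,0.0086,0.001],"twist": [-0.5,0,2]},
    {"grip": 0.35,"translation": [0.0005,0.0125,0.001],"twist": [-0.5,0,4.5]},
  ],
)

```text
clock: 12.6
eef_pos: [0.4674, 0.0641, 0.0873]
tool_rot: [-0.495, 0.869, -0.005, 0.007]
ft_force: [6.8, -4.5, -2.4]
grip_width: 0.0296
```

```bash
python3 -c "
from st import *
st(3.5,4)"
```

```text
tool ang -122.2 r 0.0683 post ang~ -115.9 Ftan 8.19 Frad 0.19
t 12.6 tcp [0.4674 0.0641 0.0873] yaw 149.3 F [ 6.8 -4.5 -2.4] w 0.0296
tr [0.002, 0.0045, 0.0062] tw [-0.9, 0.4, -1.0]
tr [0.0015, 0.0087, 0.0061] tw [-0.9, 0.5, 2.5]
tr [0.0007, 0.013, 0.006] tw [-0.9, 0.5, 6.0]
tr [-0.0003, 0.0172, 0.006] tw [-0.9, 0.5, 9.5]
```

send_rows(
  deltas=[
    {"grip": 0.35,"translation": [0.001,0.0043,0.003],"twist": [-1,0.5,0.5]},
    {"grip": 0.35,"translation": [0.001,0.0086,0.006],"twist": [-1,0.5,3]},
    {"grip": 0.35,"translation": [0.001,0.0125,0.007],"twist": [-1,0.5,6]},
  ],
)

```text
clock: 12.98
eef_pos: [0.4631, 0.0685, 0.0849]
tool_rot: [-0.446, 0.895, -0.004, 0.006]
ft_force: [6.2, -4.9, 6.8]
grip_width: 0.0296
```

```bash
python3 -c "
from st import *
st(3.5,4)"
```

```text
tool ang -127.28 r 0.0671 post ang~ -120.9 Ftan 7.94 Frad 0.14
t 12.97 tcp [0.4631 0.0685 0.0849] yaw 143.0 F [ 6.2 -4.9  6.8] w 0.0296
tr [0.0033, 0.0044, 0.0038] tw [-0.7, 0.4, -2.2]
tr [0.0028, 0.0087, 0.0038] tw [-0.7, 0.4, 1.3]
tr [0.0022, 0.0129, 0.0037] tw [-0.7, 0.4, 4.8]
tr [0.0012, 0.0171, 0.0037] tw [-0.7, 0.4, 8.3]
```

send_rows(
  deltas=[
    {"grip": 0.35,"translation": [0.002,0.0043,0.001],"twist": [-0.7,0.4,0]},
    {"grip": 0.35,"translation": [0.002,0.0086,0.002],"twist": [-0.7,0.4,2]},
    {"grip": 0.35,"translation": [0.002,0.0128,0.002],"twist": [-0.7,0.4,5]},
  ],
)

```text
clock: 13.35
eef_pos: [0.4575, 0.073, 0.0869]
tool_rot: [-0.405, 0.914, -0.004, 0.005]
ft_force: [5.6, -7.0, 3.2]
grip_width: 0.03
```

```bash
python3 -c "
from st import *
st(3.5,4)"
```

```text
tool ang -133.44 r 0.0673 post ang~ -127.1 Ftan 8.85 Frad 1.25
t 13.35 tcp [0.4575 0.073  0.0869] yaw 137.7 F [ 5.6 -7.   3.2] w 0.03
tr [0.003, 0.0044, 0.0058] tw [-0.7, 0.3, -1.3]
tr [0.0025, 0.0087, 0.0058] tw [-0.7, 0.4, 2.2]
tr [0.0018, 0.013, 0.0057] tw [-0.7, 0.4, 5.7]
tr [0.0008, 0.0171, 0.0057] tw [-0.7, 0.4, 9.2]
```

send_rows(
  deltas=[
    {"grip": 0.35,"translation": [0.002,0.0043,0.001],"twist": [-0.7,0.4,0.5]},
    {"grip": 0.35,"translation": [0.002,0.0086,0.002],"twist": [-0.7,0.4,3]},
    {"grip": 0.35,"translation": [0.002,0.0128,0.003],"twist": [-0.7,0.4,6]},
  ],
)

```text
clock: 13.72
eef_pos: [0.4523, 0.0784, 0.0881]
tool_rot: [-0.354, 0.935, -0.004, 0.005]
ft_force: [5.2, -7.5, 7.4]
grip_width: 0.0296
```

```bash
python3 -c "
from st import *
st(3.5,4)"
```

```text
tool ang -139.81 r 0.0674 post ang~ -133.4 Ftan 9.12 Frad 0.86
t 13.72 tcp [0.4523 0.0784 0.0881] yaw 131.4 F [ 5.2 -7.5  7.4] w 0.0296
tr [0.003, 0.0045, 0.007] tw [-0.7, 0.4, -1.2]
tr [0.0025, 0.0087, 0.007] tw [-0.7, 0.4, 2.3]
tr [0.0017, 0.013, 0.0069] tw [-0.7, 0.4, 5.8]
tr [0.0007, 0.0172, 0.0069] tw [-0.6, 0.4, 9.3]
```

send_rows(
  deltas=[
    {"grip": 0.35,"translation": [0.002,0.0043,0.002],"twist": [-0.7,0.4,0.5]},
    {"grip": 0.35,"translation": [0.002,0.0086,0.004],"twist": [-0.7,0.4,3]},
    {"grip": 0.35,"translation": [0.002,0.0128,0.005],"twist": [-0.7,0.4,6]},
  ],
)

```text
clock: 14.1
eef_pos: [0.4479, 0.0851, 0.0872]
tool_rot: [-0.302, 0.953, -0.003, 0.005]
ft_force: [4.9, -7.8, 7.2]
grip_width: 0.03
```

```bash
python3 -c "
from st import *
st(3.5,4)"
```

```text
tool ang -146.63 r 0.067 post ang~ -140.2 Ftan 9.17 Frad 0.17
t 14.1 tcp [0.4479 0.0851 0.0872] yaw 125.2 F [ 4.9 -7.8  7.2] w 0.03
tr [0.0033, 0.0045, 0.0061] tw [-0.6, 0.5, -0.7]
tr [0.0028, 0.0087, 0.0061] tw [-0.6, 0.5, 2.8]
tr [0.002, 0.013, 0.006] tw [-0.5, 0.5, 6.3]
tr [0.0009, 0.0172, 0.006] tw [-0.5, 0.5, 9.8]
```

send_rows(
  deltas=[
    {"grip": 0.35,"translation": [0.002,0.0043,0.002],"twist": [-0.6,0.5,1]},
    {"grip": 0.35,"translation": [0.002,0.0086,0.004],"twist": [-0.6,0.5,3.5]},
    {"grip": 0.35,"translation": [0.002,0.0128,0.005],"twist": [-0.6,0.5,6.5]},
  ],
)

```text
clock: 14.48
eef_pos: [0.444, 0.0924, 0.0861]
tool_rot: [-0.245, 0.97, -0.003, 0.005]
ft_force: [3.5, -7.8, 8.3]
grip_width: 0.0299
```

```bash
python3 -c "
from st import *
st(3,3)
from workcell import camera
s=camera('side');crop(s,245,100,110,125,4,'pics/s5.png');print(bot.get_obs()['ft_force'])
s=camera('wrist');cv2.imwrite('pics/w10.png',s['color'])
"
```

```text
tool ang -153.76 r 0.0667 post ang~ -147.3 Ftan 8.51 Frad 0.33
t 14.47 tcp [0.444  0.0924 0.0861] yaw 118.4 F [ 3.5 -7.8  8.3] w 0.0299
tr [0.0036, 0.0039, 0.0051] tw [-0.5, 0.5, -0.9]
tr [0.0032, 0.0075, 0.005] tw [-0.5, 0.5, 2.1]
tr [0.0025, 0.0112, 0.005] tw [-0.5, 0.5, 5.1]
[ 3.5909662  -7.26000678  4.83396115]
```

View pics/s5.png

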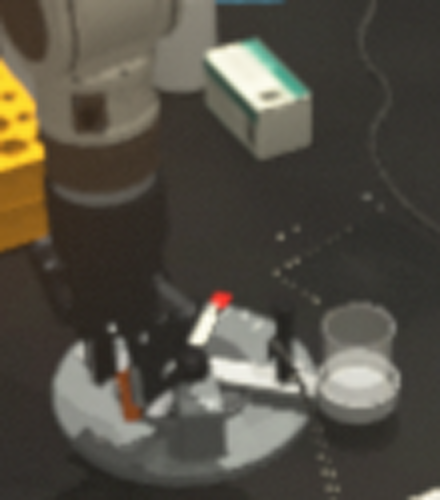

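View pics/w10.png

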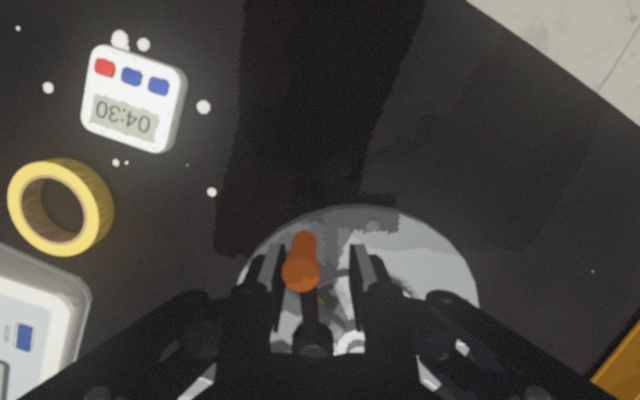

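send_rows(
  deltas=[
    {"grip": 0.35,"translation": [0.002,0.004,0.002],"twist": [-0.5,0.5,0.5]},
    {"grip": 0.35,"translation": [0.002,0.0078,0.004],"twist": [-0.5,0.5,3]},
    {"grip": 0.35,"translation": [0.002,0.0115,0.005],"twist": [-0.5,0.5,6]},
  ],
)

```text
clock: 14.95
eef_pos: [0.441, 0.0998, 0.0849]
tool_rot: [-0.192, 0.981, -0.003, 0.004]
ft_force: [3.4, -9.7, 7.8]
grip_width: 0.0301
```

```bash
python3 -c "
from st import *
st(3,3)"
```

```text
tool ang -160.65 r 0.0666 post ang~ -154.2 Ftan 10.28 Frad -0.05
t 14.95 tcp [0.441  0.0998 0.0849] yaw 112.2 F [ 3.4 -9.7  7.8] w 0.0301
tr [0.0037, 0.0039, 0.0038] tw [-0.4, 0.4, -0.2]
tr [0.0032, 0.0076, 0.0038] tw [-0.4, 0.4, 2.8]
tr [0.0025, 0.0112, 0.0038] tw [-0.4, 0.5, 5.8]
```

send_rows(
  deltas=[
    {"grip": 0.35,"translation": [0.002,0.004,0.002],"twist": [-0.4,0.4,0.5]},
    {"grip": 0.35,"translation": [0.002,0.008,0.003],"twist": [-0.4,0.4,3]},
  ],
)

```text
clock: 15.2
eef_pos: [0.4397, 0.1037, 0.085]
tool_rot: [-0.164, 0.986, -0.004, 0.004]
ft_force: [2.5, -11.7, 8.3]
grip_width: 0.0301
```

```bash
python3 -c "
from st import *
st(3,3)"
```

```text
tool ang -164.13 r 0.0666 post ang~ -157.7 Ftan 11.99 Frad 0.79
t 15.2 tcp [0.4397 0.1037 0.085 ] yaw 108.9 F [  2.5 -11.7   8.3] w 0.0301
tr [0.0036, 0.0039, 0.0039] tw [-0.6, 0.4, -0.0]
tr [0.0031, 0.0076, 0.0039] tw [-0.5, 0.4, 3.0]
tr [0.0024, 0.0112, 0.0039] tw [-0.5, 0.4, 6.0]
```

send_rows(
  deltas=[
    {"grip": 0.35,"translation": [0.002,0.004,0.001],"twist": [-0.4,0.4,0.5]},
    {"grip": 0.35,"translation": [0.002,0.008,0.002],"twist": [-0.4,0.4,3]},
  ],
)

```text
clock: 15.45
eef_pos: [0.4384, 0.1075, 0.0857]
tool_rot: [-0.135, 0.991, -0.005, 0.004]
ft_force: [2.4, -12.2, 6.0]
grip_width: 0.0299
```

```bash
python3 -c "
from st import *
st(3,3)"
```

```text
tool ang -167.56 r 0.067 post ang~ -161.1 Ftan 12.43 Frad 0.24
t 15.45 tcp [0.4384 0.1075 0.0857] yaw 105.5 F [  2.4 -12.2   6. ] w 0.0299
tr [0.0032, 0.0039, 0.0046] tw [-0.7, 0.3, 0.1]
tr [0.0028, 0.0076, 0.0046] tw [-0.7, 0.3, 3.1]
tr [0.0021, 0.0112, 0.0045] tw [-0.7, 0.3, 6.1]
```

send_rows(
  deltas=[
    {"grip": 0.35,"translation": [0.002,0.004,0.001],"twist": [-0.6,0.3,0.5]},
    {"grip": 0.35,"translation": [0.002,0.008,0.003],"twist": [-0.6,0.3,3]},
  ],
)

```text
clock: 15.7
eef_pos: [0.4375, 0.1112, 0.0857]
tool_rot: [-0.107, 0.994, -0.005, 0.004]
ft_force: [1.2, -12.7, 9.4]
grip_width: 0.0302
```

```bash
python3 -c "
from st import *
st(3,3)"
```

```text
tool ang -170.82 r 0.0671 post ang~ -164.4 Ftan 12.68 Frad 0.85
t 15.7 tcp [0.4375 0.1112 0.0857] yaw 102.2 F [  1.2 -12.7   9.4] w 0.0302
tr [0.0031, 0.0039, 0.0046] tw [-0.6, 0.4, 0.0]
tr [0.0026, 0.0076, 0.0046] tw [-0.6, 0.4, 3.0]
tr [0.0019, 0.0112, 0.0045] tw [-0.6, 0.4, 6.0]
```

send_rows(
  deltas=[
    {"grip": 0.35,"translation": [0.002,0.004,0.001],"twist": [-0.6,0.4,0.5]},
    {"grip": 0.35,"translation": [0.002,0.008,0.001],"twist": [-0.6,0.4,3]},
  ],
)

```text
clock: 15.95
eef_pos: [0.4367, 0.115, 0.0866]
tool_rot: [-0.078, 0.997, -0.004, 0.003]
ft_force: [5.5, -12.9, -3.5]
grip_width: 0.0299
```

```bash
python3 -c "
from st import *
st(3,3)"
```

```text
tool ang -174.17 r 0.0675 post ang~ -167.8 Ftan 13.37 Frad -4.18
t 15.95 tcp [0.4367 0.115  0.0866] yaw 98.9 F [  5.5 -12.9  -3.5] w 0.0299
tr [0.0027, 0.0039, 0.0055] tw [-0.5, 0.3, 0.1]
tr [0.0023, 0.0076, 0.0055] tw [-0.5, 0.3, 3.1]
tr [0.0016, 0.0112, 0.0055] tw [-0.5, 0.3, 6.1]
```

send_rows(
  deltas=[
    {"grip": 0.35,"translation": [0.001,0.004,0.001],"twist": [-0.5,0.3,0.5]},
    {"grip": 0.35,"translation": [0.0005,0.008,0.002],"twist": [-0.5,0.3,3]},
  ],
)

```text
clock: 16.2
eef_pos: [0.4365, 0.1186, 0.0864]
tool_rot: [-0.049, 0.999, -0.005, 0.002]
ft_force: [-0.3, -14.2, 5.3]
grip_width: 0.0301
```

```bash
python3 -c "
from st import *
st(2,3)"
```

```text
tool ang -177.23 r 0.0674 post ang~ -170.9 Ftan 14.19 Frad 0.98
t 16.2 tcp [0.4365 0.1186 0.0864] yaw 95.6 F [ -0.3 -14.2   5.3] w 0.0301
tr [0.003, 0.0027, 0.0054] tw [-0.6, 0.2, -1.2]
tr [0.0027, 0.0051, 0.0053] tw [-0.6, 0.2, 0.8]
tr [0.0024, 0.0075, 0.0053] tw [-0.6, 0.2, 2.8]
```

send_rows(
  deltas=[
    {"grip": 0.35,"translation": [0.001,0.004,0.001],"twist": [-0.5,0.2,0.5]},
    {"grip": 0.35,"translation": [0.001,0.0075,0.002],"twist": [-0.5,0.2,3]},
  ],
)

```text
clock: 16.45
eef_pos: [0.4365, 0.1217, 0.0864]
tool_rot: [-0.02, 1.0, -0.006, 0.003]
ft_force: [1.1, -14.5, 5.8]
grip_width: 0.0298
```

```bash
python3 -c "
from st import *
st(2,3)"
```

```text
tool ang -179.86 r 0.0673 post ang~ -173.5 Ftan 14.46 Frad -1.08
t 16.45 tcp [0.4365 0.1217 0.0864] yaw 92.2 F [  1.1 -14.5   5.8] w 0.0298
tr [0.0031, 0.0026, 0.0053] tw [-0.7, 0.3, -1.9]
tr [0.0029, 0.0051, 0.0053] tw [-0.7, 0.3, 0.1]
tr [0.0026, 0.0075, 0.0053] tw [-0.7, 0.3, 2.1]
```

send_rows(
  deltas=[
    {"grip": 0.35,"translation": [0.001,0.004,0.001],"twist": [-0.5,0.2,0]},
    {"grip": 0.35,"translation": [0.001,0.008,0.002],"twist": [-0.5,0.2,1.5]},
  ],
)

```text
clock: 16.7
eef_pos: [0.4364, 0.125, 0.0863]
tool_rot: [-0.004, 1.0, -0.007, 0.003]
ft_force: [-0.7, -16.5, 7.2]
grip_width: 0.0304
```

```bash
python3 -c "
from st import *
st(2,3)"
```

```text
tool ang 177.37 r 0.0675 post ang~ 183.7 Ftan 16.51 Frad -0.11
t 16.7 tcp [0.4364 0.125  0.0863] yaw 90.4 F [ -0.7 -16.5   7.2] w 0.0304
tr [0.0028, 0.0027, 0.0052] tw [-0.8, 0.3, -0.9]
tr [0.0026, 0.0051, 0.0052] tw [-0.8, 0.3, 1.1]
tr [0.0022, 0.0076, 0.0051] tw [-0.8, 0.3, 3.1]
```

send_rows(
  deltas=[
    {"grip": 0.35,"translation": [0,-0.003,0],"twist": [0,0,0]},
    {"grip": 0.35,"translation": [0,-0.006,0],"twist": [0,0,0]},
    {"grip": 0.35,"translation": [0,-0.006,0],"twist": [0,0,0]},
  ],
)

```text
clock: 17.08
eef_pos: [0.437, 0.1193, 0.0872]
tool_rot: [-0.004, 1.0, -0.006, 0.003]
ft_force: [0.1, 0.8, 0.3]
grip_width: 0.0302
```

```bash
python3 -c "
from st import *
st(2,1)
from workcell import camera
s=camera('wrist');cv2.imwrite('pics/w11.png',s['color'])
print(proj(s,[0,0,0])*0)
"
```

```text
tool ang -177.75 r 0.0669 post ang~ -171.3 Ftan -0.78 Frad -0.1
t 17.07 tcp [0.437  0.1193 0.0872] yaw 90.4 F [0.1 0.8 0.3] w 0.0302
tr [0.0037, 0.0024, 0.0062] tw [-0.7, 0.4, -5.8]
[0. 0.]
```

View pics/w11.png

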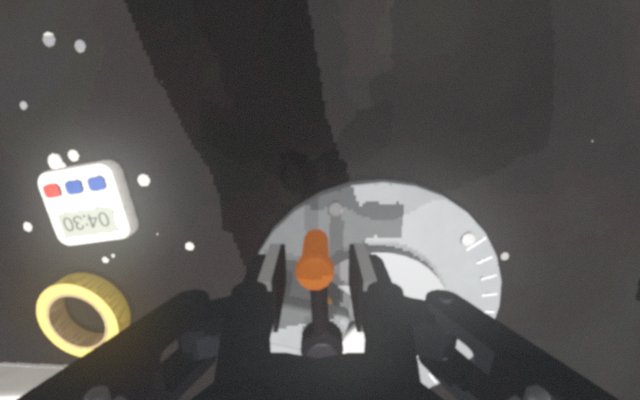

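send_rows(
  deltas=[
    {"grip": 0.35,"translation": [0,0,-0.03],"twist": [0,0,0]},
    {"grip": 0.35,"translation": [0,0,-0.07],"twist": [0,0,0]},
    {"grip": 0.35,"translation": [-0.03,0,-0.12],"twist": [0,0,0]},
    {"grip": 0.35,"translation": [-0.05,0,-0.15],"twist": [0,0,0]},
    {"grip": 0.35,"translation": [-0.05,0,-0.15],"twist": [0,0,0]},
  ],
)

```text
clock: 17.75
eef_pos: [0.4885, 0.1224, 0.2399]
tool_rot: [-0.004, 1.0, -0.005, 0.006]
ft_force: [-0.3, -0.2, -1.5]
grip_width: 0.0299
```

```bash
python3 -c "
from st import *
st(2,1)
from workcell import camera
s=camera('wrist');cv2.imwrite('pics/w12.png',s['color'])
s=camera('side');crop(s,245,100,110,125,4,'pics/s12.png')
s=camera('top');cv2.imwrite('pics/t12.png',s['color'])
"
```

```text
tool ang 178.14 r 0.0153 post ang~ 206.3 Ftan 0.24 Frad 0.26
t 17.75 tcp [0.4885 0.1224 0.2399] yaw 90.4 F [-0.3 -0.2 -1.5] w 0.0299
tr [0.057, 0.0064, 0.1581] tw [-0.6, 0.7, -1.7]
```

View pics/w12.png

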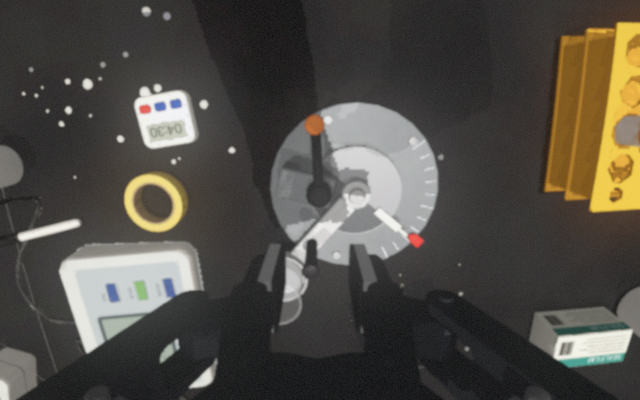

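View pics/s12.png

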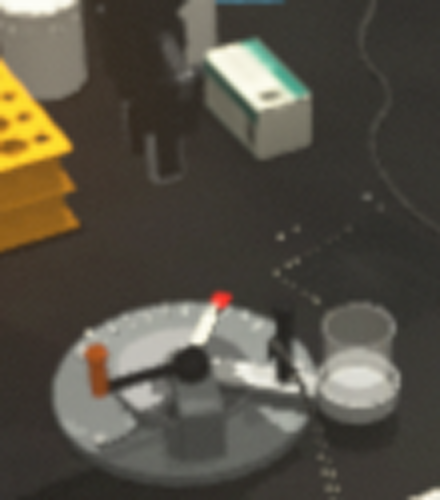

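```bash
python3 -c "
from wb import *
from workcell import camera
w=camera('wrist');crop(w,300,90,150,170,3.5,'pics/w13.png')
h=cv2.inRange(cv2.cvtColor(w['color'],cv2.COLOR_BGR2HSV),(3,120,60),(22,255,255));h[:105]=0;h[142:]=0;h[:,:295]=0;h[:,335:]=0
ys,xs=np.nonzero(h);p=onz(w,[xs.mean(),ys.mean()],.105);d=p[:2]-HUB;print('lever',np.rad2deg(np.arctan2(d[1],d[0])),np.hypot(*d))
"
```

```text
lever -177.07608831186826 0.0706860110281644
```

View pics/w13.png

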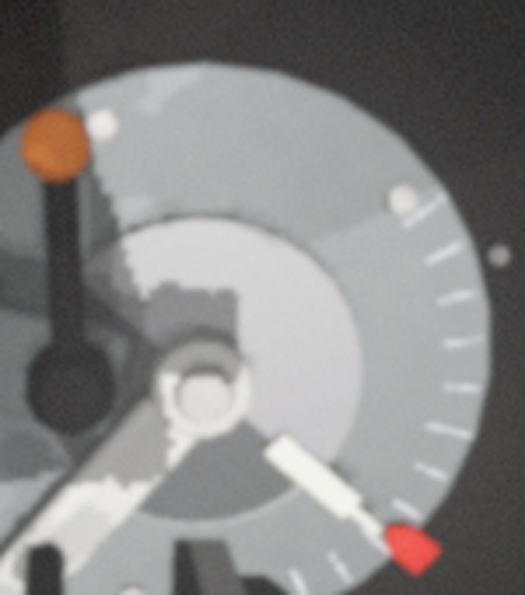

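```bash
python3 -c "
from wb import *
from workcell import camera
w=camera('wrist')
C=lambda x,y:[300+x/3.5-.36,90+y/3.5-.36]
bears(w,C(379,533),C(389,541),C(205,397))
print('pointer axis', [np.rad2deg(np.arctan2(*(onz(w,C(379,533),.025)-onz(w,C(282,450),.025))[[1,0]]))])
t=camera('top');s=camera('side');cv2.imwrite('pics/t14.png',t['color'])
"
```

```text
cam [0.413 0.123 0.378] piv [0.5114 0.1629]
0.015 ptr (np.float64(50.0), np.float64(0.0845)) (np.float64(49.03), np.float64(0.0863)) red (np.float64(50.09), np.float64(0.0892)) (np.float64(49.17), np.float64(0.091))
0.02 ptr (np.float64(50.5), np.float64(0.082)) (np.float64(49.49), np.float64(0.0838)) red (np.float64(50.56), np.float64(0.0867)) (np.float64(49.6), np.float64(0.0885))
0.025 ptr (np.float64(51.03), np.float64(0.0795)) (np.float64(49.97), np.float64(0.0813)) red (np.float64(51.06), np.float64(0.0841)) (np.float64(50.06), np.float64(0.0859))
0.03 ptr (np.float64(51.59), np.float64(0.0771)) (np.float64(50.49), np.float64(0.0789)) red (np.float64(51.59), np.float64(0.0816)) (np.float64(50.55), np.float64(0.0834))
0.035 ptr (np.float64(52.19), np.float64(0.0746)) (np.float64(51.03), np.float64(0.0764)) red (np.float64(52.16), np.float64(0.0791)) (np.float64(51.07), np.float64(0.0809))
pointer axis [np.float64(49.88714326907766)]
```

View pics/t14.png

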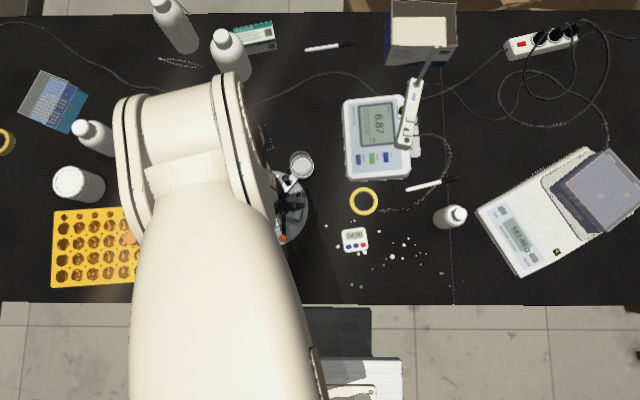

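```bash
python3 -c "
from workcell import bot
print(bot.get_obs()['clock']);print(bot.job_done())"
```

```text
18.1
the job is handed in; nothing more can be done
None
```

I loosened the clamp, swung the arm to the red mark, tightened the clamp again and handed the job in at 18.1 s. No verdict was reported.

- **Loosening:** I turned the lever from about -119° to -92°, roughly 0.47 rad. The arm then moved with only about 2 N at the post.
- **Setting the arm:** I swung it about 55° clockwise. After re-tightening, the wrist camera shows the pointer and the mark on the same bearing to within about 0.5° (limit about 3°).
- **Tightening:** the last reading was 16.5 N at the moving post, within the 15 to 17 N aim, and the lever rested at about -177° with almost no spring-back.
- **Last look:** the robot is clear of everything. The timer, bottle and marker look unmoved in the top view, judged by eye and not measured.

**Readings that did not fit:**
- The free lever read 8 to 9 N, not the stated 7 N, so the true final force may be nearer 15 N.
- The force rose more slowly past the bite than the stated 30 N per rad, about 16 N per rad from -154° on. The bite is therefore only known to lie between about -150° and -160°. By the stated 30 N per rad, that puts the final post force anywhere from about 15 to 20 N, near the 21 N limit at the top.
- The tool crept a few millimetres up the handle while pushing, with up to about 9 N of vertical force. It never lost contact with the handle.

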